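# Load the steriliser bench set: separate the nested cups and hang the slotted blades

### The arm

A 7-joint arm with a two-finger parallel gripper is mounted at the origin on the work surface. World frame = base frame: x ahead of the robot, y to its left, z up, the work surface at z = 0. Lengths are in m, angles in rad, forces in N, time in s.
With the tool pointing down it reaches from about 0.4 to 0.85 m from the base axis. Payload 10.4 kg.
Tool frame: the origin (TCP) lies midway between the tips of the shut fingers; the grasp point (between the pads) lies manip.pinch_z behind it (manip.pinch_z is the distance from the TCP to the grasp point, in m); z points along the fingers, y is the direction in which the jaws open and shut (so a half turn about z gives the same grasp; the last joint's range is limited). The gripper opens to 85 mm and grips with 20 to 120 N. Pads are 22 mm wide; open, the fingers measure 114 mm over their backs; the gripper's body (76 mm by 85 mm) begins 54 mm behind the grasp point. The pads swing forward as they close: fully open they stand 13 mm farther back than shut.
Start: joints at [-0.023, 0.332, -0.065, 1.46, 0.022, 1.35, -0.088], TCP at [0.625, 0, 0.231] pointing down, gripper open.
Joint ranges: [-2.6, 2.6], [-0.5, 2.12], [-1.47, 1.34], [0.16, 2.42], [-1.27, 4.41], [0.06, 2.06], [-2.6, 2.6]. Speed limits (rad/s): [2.22, 2.22, 2.79, 2.79, 3.14, 3.14, 3.14].

### API

Orientations are given as a unit quaternion [x, y, z, w].
In Python, from workcell import manip gives the robot as it stands.
- The arm moves only by the shell command python3 -m handwheel 'ROWS' [FORCE]. ROWS is JSON, a list that holds one entry, the list of rows, each a list of 7 numbers: the shift along the tool's x, y, z in m, then the turn, a rotation vector about the tool's x, y, z in rad, then the finger opening in m, from 0 to 0.0854. In form: [[[tx, ty, tz, ax, ay, az, claw], ...]]. A call has 1 to 8 rows; each row is the pose to reach, as a shift and turn from the pose commanded when the call began, along the tool's axes at that moment; what a row does not reach only later rows make up. A row lasts 1/8 s, in which the tool goes at most 62.5 mm and 10.7 degrees, less where a joint would pass 70% of its speed; a pose out of reach is approached as far as the arm can. A call with a gripper value outside its range is refused whole. The fingers move at their own pace and stop on an object; FORCE is the grip in N (left out, the last holds). Time passes only in rows, so rows that repeat a pose let the fingers close. It gives the time, the measured TCP pose, the force and the opening at its end, in the units of the state.
- manip.get_obs(): the state, without advancing time (a new reading comes with each control period).
- manip.camera(name): name is "scene" or "side" or "wrist"; returns the picture (480x640x3 uint8, blue, green, red); there is no depth.
- manip.calibration(name): a dict with "fx", "fy", "cx", "cy" (pixels), "k1" (the pictures are not rectified: a ray, as slopes to the right and down, at radius r is drawn at 1 + k1 r^2 times it, then the intrinsics apply), "view" (4x4, takes a point from world to camera coordinates); the wrist camera has in their place "tool_from_camera" (4x4, takes a point from camera to tool coordinates, whose origin is the TCP and whose axes are the flange's). Camera axes: x right, y up, looking along -z (the intrinsics and any distortion apply to the point x, -y, -z); pixel columns grow to the right and rows downward; lengths in m; the calibration is good to about 2 mm. A picture is of the moment at which its call begins: read the wrist's pose just before it. calibration takes no time and is no camera call.
- manip.hand_in(): hands the job in, once; it reports no verdict.
The state is a dict: "clock": time; "joint_pos": joint angles; "joint_velocities": joint speeds; "tau": joint torques, N m; "position": TCP position; "ee_rot": TCP orientation; "ft_force": force on the tool from outside, world axes, zero at the start; "torque": the same for the moment, N m; "grip_width": opening from 0.0 (shut) to 1.0 (fully open).
Only numpy, scipy, OpenCV 4.12 (cv2) and the standard library are available. Lean on these libraries where they do the work, as an engineer would, in place of code of your own. Each camera call takes 0.05 s, during which the arm holds its last target.

### The job

Get this set ready for the steriliser: take the beakers out of the cups and stand every piece upright on the floor of its own row tray, wide cups in the blue tray and narrow beakers in the dark one. Hang each slotted blade there is on the rack pin of its own colour, sliding the slot sideways over the pin and letting the blade down until it hangs straight with the pin home in the notch. Put things down rather than dropping them, and leave the other things on the bench alone.

Things in the scene. Friction and masses are not known exactly. Their poses are not given: they have to be found in the camera images.
- blade_red: slotted steel blade, red grip tab and band, 150 g, may be absent. Plate 6 mm thick (x), 40 mm wide (y), z = 0 to 106 mm, on a foot 28 mm (x) by 40 mm (y), 6 mm thick; origin under the foot's centre, z up. Grip tab above the plate 12 mm thick (x), 30 mm wide (y), z = 106 to 140 mm. J-slot: see its seat point. Starts standing in a bay of the stand, facing along the stand's x, either way round
- seat_red (a point): point of blade_red at y = 0, z = 90 mm, mid thickness: the pin's axis lies here when the blade hangs home. The J-slot through the plate opens in the +y edge (y = +20 mm), runs level at z = 71 to 85 mm (14 mm high) to y = -6 mm, and there rises as a notch 12 mm wide (y = -6 to +6 mm) up to z = 94 mm. It may hang either face forward
- pin_red (a point): middle of the rack's red pin, on its axis, 125 mm above the bench; axes as the rack's. Level pin, 8 mm in diameter, pointing along the rack's -x, 44 mm free between rail and head (22 mm to either side of this point); the red head, 20 mm in diameter and 4 mm thick, does not pass through the slot
- blade_yellow: slotted steel blade, yellow grip tab and band, 150 g, may be absent. Plate 6 mm thick (x), 40 mm wide (y), z = 0 to 106 mm, on a foot 28 mm (x) by 40 mm (y), 6 mm thick; origin under the foot's centre, z up. Grip tab above the plate 12 mm thick (x), 30 mm wide (y), z = 106 to 140 mm. J-slot: see its seat point. Starts standing in a bay of the stand, facing along the stand's x, either way round
- seat_yellow (a point): point of blade_yellow at y = 0, z = 90 mm, mid thickness: the pin's axis lies here when the blade hangs home. The J-slot through the plate opens in the +y edge (y = +20 mm), runs level at z = 71 to 85 mm (14 mm high) to y = -6 mm, and there rises as a notch 12 mm wide (y = -6 to +6 mm) up to z = 94 mm. It may hang either face forward
- pin_yellow (a point): middle of the rack's yellow pin, on its axis, 125 mm above the bench; axes as the rack's. Level pin, 8 mm in diameter, pointing along the rack's -x, 44 mm free between rail and head (22 mm to either side of this point); the yellow head, 20 mm in diameter and 4 mm thick, does not pass through the slot
- blade_green: slotted steel blade, green grip tab and band, 150 g, may be absent. Plate 6 mm thick (x), 40 mm wide (y), z = 0 to 106 mm, on a foot 28 mm (x) by 40 mm (y), 6 mm thick; origin under the foot's centre, z up. Grip tab above the plate 12 mm thick (x), 30 mm wide (y), z = 106 to 140 mm. J-slot: see its seat point. Starts standing in a bay of the stand, facing along the stand's x, either way round
- seat_green (a point): point of blade_green at y = 0, z = 90 mm, mid thickness: the pin's axis lies here when the blade hangs home. The J-slot through the plate opens in the +y edge (y = +20 mm), runs level at z = 71 to 85 mm (14 mm high) to y = -6 mm, and there rises as a notch 12 mm wide (y = -6 to +6 mm) up to z = 94 mm. It may hang either face forward
- pin_green (a point): middle of the rack's green pin, on its axis, 125 mm above the bench; axes as the rack's. Level pin, 8 mm in diameter, pointing along the rack's -x, 44 mm free between rail and head (22 mm to either side of this point); the green head, 20 mm in diameter and 4 mm thick, does not pass through the slot
- rack: fixed hanging rack, open steel frame. Origin on the bench under the rail's middle; y along the rail, z up, pins point to -x. Rail 274 mm long, 12 mm thick, z = 118 to 132 mm; pins at y = +95 (red), 0 (yellow), -95 mm (green), heads end at x = -54 mm; posts at y = +-125 mm behind the rail, feet 130 mm long in x, 8 mm high. Free above and below the pins
- stand: fixed stand on which the blades start, 62 x 180 mm, origin under its centre. Three bays 53 mm wide at y = -58, 0, +58 mm, floor 5 mm above the bench, low rims up to 15 mm. The blades stand there free on their feet: their tabs are 111 to 145 mm above the bench, with 28 mm between neighbouring tabs (along y)
- cup1: wide low steel cup, straight wall, 66 mm outside diameter, 45 mm high, wall 3 mm, floor 5 mm, 140 g; origin at the centre of its underside, z up
- beaker1: narrow tall aluminium beaker, straight wall, 44 mm outside diameter, 72 mm high, wall 2.5 mm, 70 g; origin at the centre of its underside, z up. Starts loosely nested inside cup1, standing on its floor, 32 mm proud of its rim
- cup2: wide low steel cup, straight wall, 66 mm outside diameter, 45 mm high, wall 3 mm, floor 5 mm, 140 g; origin at the centre of its underside, z up
- beaker2: narrow tall aluminium beaker, straight wall, 44 mm outside diameter, 72 mm high, wall 2.5 mm, 70 g; origin at the centre of its underside, z up. Starts loosely nested inside cup2, standing on its floor, 32 mm proud of its rim
- tray_large: fixed row tray for the wide cups, blue floor, inside 232 mm long (x) and 80 mm wide (y), floor 4 mm above the bench, rims 4 mm thick and 14 mm above the bench; origin under its centre. Takes two cups in a row along x
- tray_small: fixed row tray for the beakers, dark rubber floor, inside 232 mm long (x) and 58 mm wide (y), floor 4 mm above the bench, rims 4 mm thick and 14 mm above the bench; origin under its centre. Takes two beakers in a row along x
- tape_roll: bystander: yellow tape roll, 48 mm across, 19 mm high, among the work; leave alone
- spray_oil: bystander: white bottle, 48 mm across, 140 mm high; leave alone
- brush: bystander: cleaning brush lying beyond the rack; leave alone
- swab_jar: bystander: glass jar with steel cap, 56 mm across, 70 mm high; leave alone
- bowl: bystander: steel bowl, 110 mm across, 45 mm high; leave alone

How it is judged:
At the end, for the whole second after the job is handed in: Each blade present hangs on its own colour's pin, pin home in the notch (within 6 mm sideways, -4 to +5 mm in height), upright within 0.15 rad, across the pin within 0.4 rad; both cups upright on the blue tray's floor, both beakers upright on the dark tray's floor (0.08 rad); all at rest (x of seat_red in the frame of pin_red between -0.022 and 0.022 m and y of seat_red in the frame of pin_red between -0.006 and 0.006 m and z of seat_red in the frame of pin_red between -0.004 and 0.005 m and angle between each of blade_red, blade_yellow, blade_green's own z axis and vertical below 0.15 rad and angle between the x axis of each of blade_red, blade_yellow, blade_green and the x axis of rack, either way round below 0.4 rad and linear speed of each of blade_red, blade_yellow, blade_green, cup1, beaker1, cup2, beaker2 below 0.03 m/s and x of seat_yellow in the frame of pin_yellow between -0.022 and 0.022 m and y of seat_yellow in the frame of pin_yellow between -0.006 and 0.006 m and z of seat_yellow in the frame of pin_yellow between -0.004 and 0.005 m and x of seat_green in the frame of pin_green between -0.022 and 0.022 m and y of seat_green in the frame of pin_green between -0.006 and 0.006 m and z of seat_green in the frame of pin_green between -0.004 and 0.005 m and x of cup1 in the frame of tray_large between -0.088 and 0.088 m and y of cup1 in the frame of tray_large between -0.01 and 0.01 m and z of cup1 in the frame of tray_large between 0 and 0.008 m and angle between each of cup1, beaker1, cup2, beaker2's own z axis and vertical below 0.08 rad and x of beaker1 in the frame of tray_small between -0.099 and 0.099 m and y of beaker1 in the frame of tray_small between -0.01 and 0.01 m and z of beaker1 in the frame of tray_small between 0 and 0.008 m and x of cup2 in the frame of tray_large between -0.088 and 0.088 m and y of cup2 in the frame of tray_large between -0.01 and 0.01 m and z of cup2 in the frame of tray_large between 0 and 0.008 m and x of beaker2 in the frame of tray_small between -0.099 and 0.099 m and y of beaker2 in the frame of tray_small between -0.01 and 0.01 m and z of beaker2 in the frame of tray_small between 0 and 0.008 m); the robot touches nothing.
It fails at once if a bystander (tape roll, bottle, brush, jar or bowl) is pushed more than 4 cm (distance of any of tape_roll, spray_oil, brush, swab_jar, bowl from where it was at the start of the episode above 0.04 m).
It fails at once if a beaker or blade is dropped from a height or thrown (faster than 1 m/s while not held) ((linear speed of beaker1 above 1 m/s and contact force between beaker1 and the fingers below 0.05 N) or (linear speed of beaker2 above 1 m/s and contact force between beaker2 and the fingers below 0.05 N) or (linear speed of blade_red above 1 m/s and contact force between blade_red and the fingers below 0.05 N) or (linear speed of blade_yellow above 1 m/s and contact force between blade_yellow and the fingers below 0.05 N) or (linear speed of blade_green above 1 m/s and contact force between blade_green and the fingers below 0.05 N)).
Of blade_red, blade_yellow, blade_green only 2 to 3 are there at a start; the rules pass over those that are not, and their reading is None.
At some moment in a run one of cup1, cup2 may be knocked a few centimetres aside while the robot is not near it.
It also fails if it takes over 210 s, if anything falls off the work surface, if the arm or the gripper's body presses on something with over 40 N, if the wrist force passes 120 N, or if a joint passes its speed limit or range.

## Working session

There is one attempt and no reset: what is moved stays moved. The work goes in short steps, Python scripts to look and compute and a shell command to move; the robot and the scene stay as the last step left them, time stands still between calls to the robot, and variables do not carry over. Pictures are saved under pics/ and viewed, and the job is handed in when it is done.

```bash
ls; mkdir -p pics
python3 - <<'E'
from workcell import manip
import cv2
o=manip.get_obs(); print(o); print(manip.pinch_z)
for n in("scene","side","wrist"):
    c=manip.calibration(n); print(n,c)
    cv2.imwrite(f"pics/{n}0.png",manip.camera(n))
E
```

```text
pics
{'clock': 0.0, 'joint_pos': array([-0.02263493,  0.3328826 , -0.06470463,  1.46095419,  0.02158598,
        1.34991967, -0.08849313]), 'joint_velocities': array([ 0.00018713,  0.00163423, -0.00116799,  0.00091488, -0.00020287,
        0.00062587, -0.00070417]), 'tau': array([ 4.98105128e-04, -6.25449800e+01,  4.97091911e-02, -3.91610491e+01,
        1.63588714e-02,  9.83294769e-03, -6.01235030e-06]), 'position': array([6.24610685e-01, 2.28150864e-05, 2.30503104e-01]), 'ee_rot': array([ 7.07083834e-01,  7.07129346e-01, -5.38147475e-04, -4.99794655e-04]), 'ft_force': array([-0.65075247,  0.33121663, -0.53356461]), 'torque': array([-0.03661705, -0.0243286 ,  0.00880582]), 'grip_width': 0.9983344635225216}
0.0187
scene {'fx': 486.02341210216787, 'fy': 486.02341210216787, 'cx': 325.0820732845216, 'cy': 234.22966784537508, 'k1': -0.12296123469153081, 'view': array([[ 0.59751412,  0.8018561 , -0.00191683, -0.35141567],
       [-0.67048573,  0.50092995,  0.54728244,  0.32259686],
       [ 0.43980197, -0.32572378,  0.83694579, -1.2013367 ],
       [ 0.        ,  0.        ,  0.        , 
[... 196 characters left out ...]
96, -0.54407153],
       [ 0.05807643,  0.75411831,  0.65416565, -0.09631612],
       [-0.0606361 , -0.6513972 ,  0.75631009, -1.11045607],
       [ 0.        ,  0.        ,  0.        ,  1.        ]])}
wrist {'fx': 379.6860378961102, 'fy': 379.6860378961102, 'cx': 310.671506576761, 'cy': 239.81343831089092, 'k1': -0.045320247766589425, 'tool_from_camera': array([[-2.76942776e-04,  9.54507066e-01,  2.98188169e-01,
         7.63848105e-02],
       [ 9.99999606e-01,  5.15976332e-04, -7.22900541e-04,
        -5.94079570e-04],
       [-8.43871712e-04,  2.98187851e-01, -9.54506832e-01,
        -1.42022432e-01],
       [ 0.00000000e+00,  0.00000000e+00,  0.00000000e+00,
         1.00000000e+00]])}
```

View pics/scene0.png

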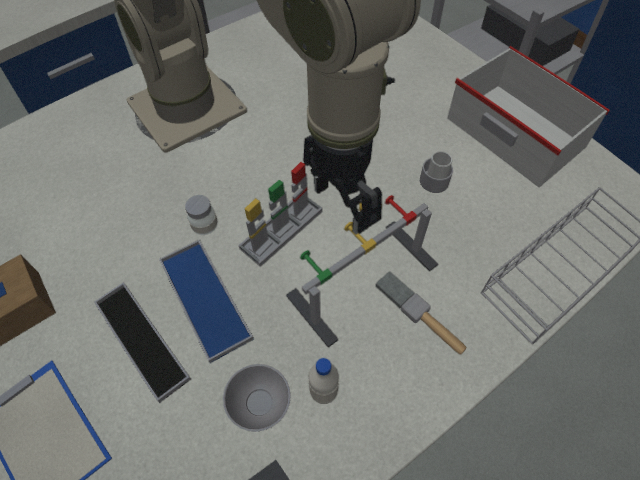

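View pics/side0.png

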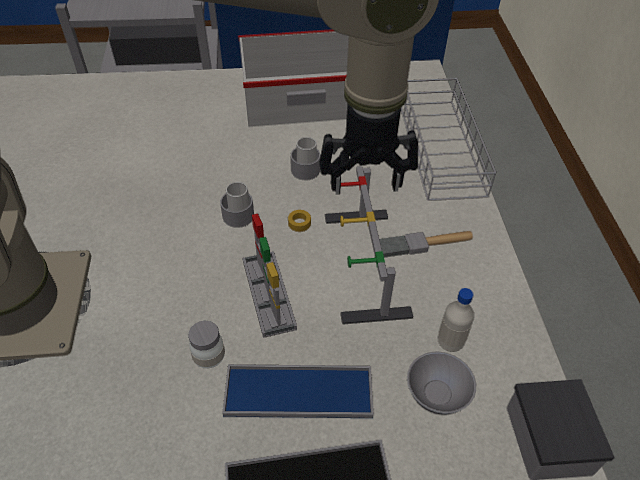

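View pics/wrist0.png

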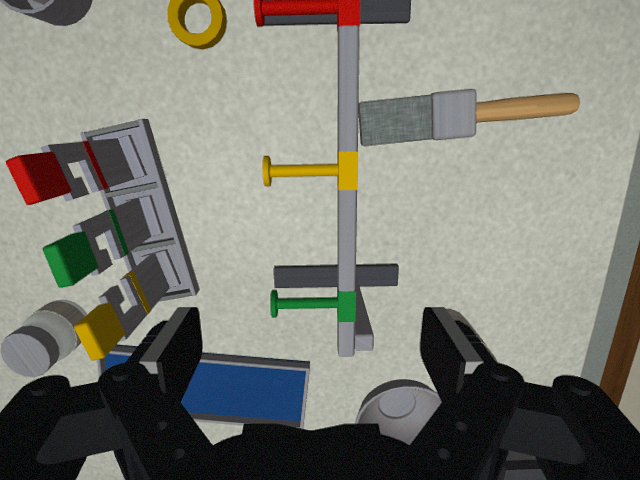

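The views show all three blades on the stand, from scene top right: red, green, yellow. The two nested cups are in the side view at about (237,205) and (306,160). Next I'll measure.

```bash
cat > h.py <<'E'
import numpy as np, cv2
from workcell import manip
from scipy.spatial.transform import Rotation as R
def cam(name,o=None):
    c=manip.calibration(name)
    if name=="wrist":
        o=o or manip.get_obs()
        T=np.eye(4);T[:3,:3]=R.from_quat(o['ee_rot']).as_matrix();T[:3,3]=o['position']
        M=T@c['tool_from_camera']
    else: M=np.linalg.inv(c['view'])
    return c,M
def ray(cm,uv):
    c,M=cm
    d=np.array([(uv[0]-c['cx'])/c['fx'],(uv[1]-c['cy'])/c['fy']]);p=d.copy()
    for _ in range(20): p=d/(1+c['k1']*(p@p))
    v=M[:3,:3]@np.array([p[0],-p[1],-1]); return M[:3,3],v/np.linalg.norm(v)
def onz(cm,uv,z):
    o,v=ray(cm,uv); return o+v*(z-o[2])/v[2]
def proj(cm,P):
    c,M=cm; q=np.linalg.inv(M)@np.append(P,1); a=np.array([q[0],-q[1]])/-q[2]
    a=a*(1+c['k1']*(a@a)); return np.array([c['fx']*a[0]+c['cx'],c['fy']*a[1]+c['cy']])
def tri(rs):
    A=0;b=0
    for o,v in rs:
        P=np.eye(3)-np.outer(v,v);A=A+P;b=b+P@o
    x=np.linalg.solve(A,b); return x,max(np.linalg.norm((np.eye(3)-np.outer(v,v))@(x-o)) for o,v in rs)
HSV={'red':[((0,150,60),(8,255,255)),((172,150,60),(180,255,255))],'yellow':[((20,150,60),(32,255,255))],'green':[((50,130,40),(80,255,255))],'blue':[((105,130,40),(125,255,255))]}
def blobs(im,col,amin=15):
    h=cv2.cvtColor(im,cv2.COLOR_BGR2HSV);m=0
    for lo,hi in HSV[col]: m=m|cv2.inRange(h,lo,hi)
    n,l,s,c=cv2.connectedComponentsWithStats(m)
    return [(int(s[i,4]),*map(int,s[i,:4]),c[i].round(1),l==i) for i in np.argsort(-s[1:,4])+1 if s[i,4]>=amin]
def yaw(o): 
    m=R.from_quat(o['ee_rot']).as_matrix(); return np.arctan2(m[1,1],m[0,1])
E
python3 - <<'E'
from h import *
for n in("scene","side","wrist"):
    im=cv2.imread(f"pics/{n}0.png")
    for col in HSV:
        for b in blobs(im,col,25)[:5]: print(n,col,b[0],b[1:5],b[5])
for n,(x0,y0,x1,y1) in {"scene":(230,150,450,310),"side":(180,120,420,340)}.items():
    im=cv2.imread(f"pics/{n}0.png")[y0:y1,x0:x1]
    f=min(800/im.shape[1],600/im.shape[0]);f=int(f*10)/10
    cv2.imwrite(f"pics/{n}0z.png",cv2.resize(im,None,fx=f,fy=f,interpolation=cv2.INTER_CUBIC));print(f)
E
```

```text
scene red 663 (456, 79, 105, 76) [508.3 116.4]
scene red 214 (510, 46, 99, 67) [561.3  79.4]
scene red 197 (292, 162, 13, 22) [298.1 172.4]
scene red 192 (386, 196, 31, 28) [402.  210.4]
scene yellow 156 (245, 199, 16, 22) [252.2 209.2]
scene yellow 111 (356, 234, 20, 18) [366.6 242.8]
scene yellow 29 (345, 223, 7, 8) [348.6 226.6]
scene green 179 (301, 251, 31, 32) [317.6 268.3]
scene green 133 (269, 181, 14, 21) [275.3 189.8]
scene blue 6255 (572, 0, 68, 173) [615.7  78.6]
scene blue 5121 (0, 14, 132, 98) [67.2 63.3]
scene blue 4467 (164, 245, 85, 112) [205.2 300.5]
scene blue 707 (32, 361, 79, 119) [ 74.9 412. ]
scene blue 616 (562, 0, 40, 34) [583.7  15.6]
side red 544 (243, 75, 104, 13) [293.6  81.2]
side red 185 (252, 214, 12, 24) [257.3 225.3]
side red 161 (238, 30, 96, 8) [284.  33.]
side red 118 (341, 176, 26, 10) [355.8 182. ]
side yellow 346 (288, 210, 23, 21) [299.1 220. ]
side yellow 212 (267, 262, 12, 26) [272.5 274.8]
side yellow 188 (340, 212, 35, 14) [358.4 218.6]
side green 185 (348, 252, 37, 15) [368.4 258.8]
side green 175 (260, 237, 10, 25) [264.6 249. ]
side blue 5828 (226, 369, 145, 43) [298.3 390.5]
side blue 2816 (215, 3, 114, 65) [254.9  27.3]
side blue 1945 (411, 0, 89, 64) [443.4  27.1]
side blue 1444 (0, 0, 68, 25) [28.6 11.8]
side blue 189 (458, 288, 15, 16) [464.9 295.7]
wrist red 2274 (6, 152, 65, 53) [ 38.  176.4]
wrist red 1918 (254, 0, 107, 30) [309.6   9.3]
wrist red 278 (83, 141, 26, 48) [ 95.2 164.6]
wrist yellow 1794 (74, 303, 51, 57) [ 99.5 330.9]
wrist yellow 1745 (263, 151, 95, 39) [318.3 170.3]
wrist yellow 1682 (168, 0, 58, 49) [196.9  22.9]
wrist yellow 238 (124, 272, 27, 42) [138.9 290.9]
wrist green 1938 (43, 232, 55, 55) [ 70.3 258.7]
wrist green 1301 (271, 291, 85, 31) [319.4 304.4]
wrist green 223 (109, 210, 20, 45) [118.4 231.5]
wrist blue 5777 (181, 362, 124, 60) [245.  391.7]
wrist blue 240 (105, 354, 25, 16) [114.6 360. ]
3.6
2.7
```

View pics/scene0z.png

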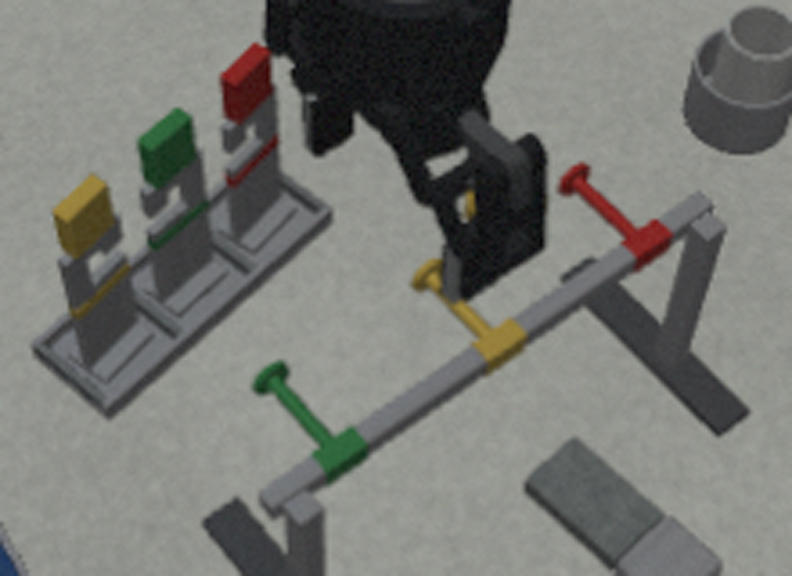

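View pics/side0z.png

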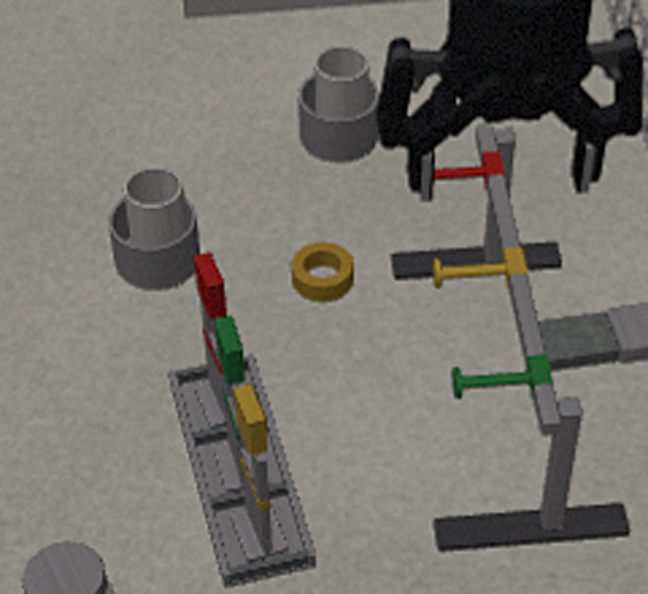

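Run:
```python
from h import *
im=cv2.imread("pics/wrist0.png")[110:370,0:220]
cv2.imwrite("pics/w0z.png",cv2.resize(im,None,fx=2.3*1.0,fy=2.3,interpolation=cv2.INTER_CUBIC))
```

```text
(no output)
```

View pics/w0z.png

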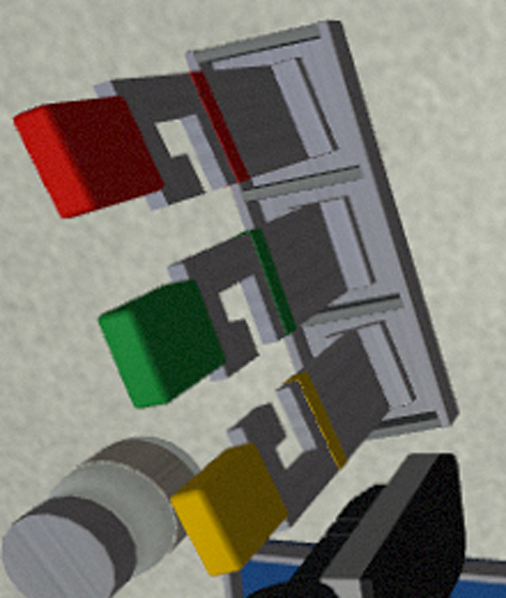

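Run:
```python
from h import *
cs=cam("scene");cd=cam("side");cw=cam("wrist")
print("blob triangulations of tabs approx (wrist tab top faces)")
# pins in wrist: head centre & block edge
for n,a,b in(("yellow",(267,171),(338,171)),("green",(275,303.5),(338,304)),):
    A=onz(cw,a,.125);B=onz(cw,b,.125);print(n,A.round(4),B.round(4),np.linalg.norm(A-B).round(4))
z=3.6
S=lambda x,y:(230+x/3.6,150+y/3.6)
D=lambda x,y:(180+x/2.7,120+y/2.7)
for n,s,d,w in(("redhead",S(573,181),None,None),("yelhead",S(428,277),D(438,272),(267,171)),("grnhead",S(270,378),D(458,383),(275,303.5))):
    for c,p in((cs,s),(cd,d),(cw,w)):
        if p: print(n,onz(c,p,.125).round(4))
    rs=[ray(c,p) for c,p in((cs,s),(cd,d),(cw,w)) if p]
    if len(rs)>1: print(tri(rs))
# trays: blue floor corners
for n,c in(("scene",cs),("side",cd)):
    im=cv2.imread(f"pics/{n}0.png")
    b=[b for b in blobs(im,'blue',1000) if (160<b[1]<240 and b[2]>200)][0]
    cnt=max(cv2.findContours(b[6].astype(np.uint8),0,2)[0],key=cv2.contourArea)
    P=np.array([onz(c,p[0],.004)[:2] for p in cnt],np.float32)
    (ctr,sz,an)=cv2.minAreaRect(P);print(n,'blue tray',ctr,sz,an)
    g=cv2.cvtColor(im,cv2.COLOR_BGR2GRAY);m=(g<40).astype(np.uint8)
    nn,l,s,cc=cv2.connectedComponentsWithStats(m)
    for i in range(1,nn):
        if s[i,4]>800:
            cnt=max(cv2.findContours((l==i).astype(np.uint8),0,2)[0],key=cv2.contourArea)
            P=np.array([onz(c,p[0],.004)[:2] for p in cnt],np.float32)
            print(n,'dark',s[i],cv2.minAreaRect(P))
# tabs top face
for n,s,d,w in(("red",None,None,(25,0)),):pass
```

```text
blob triangulations of tabs approx (wrist tab top faces)
yellow [0.5959 0.0457 0.125 ] [0.6419 0.0457 0.125 ] 0.046
green [ 0.5984 -0.0492  0.125 ] [ 0.6439 -0.0496  0.125 ] 0.0455
redhead [0.5957 0.1398 0.125 ]
yelhead [0.5978 0.045  0.125 ]
yelhead [0.5963 0.0433 0.125 ]
yelhead [0.5959 0.0457 0.125 ]
(array([0.59629046, 0.04565978, 0.12275321]), np.float64(0.0006927594848895811))
grnhead [ 0.5983 -0.0495  0.125 ]
grnhead [ 0.598  -0.0526  0.125 ]
grnhead [ 0.5984 -0.0492  0.125 ]
(array([ 0.59807071, -0.04993197,  0.12316845]), np.float64(0.0011007871120924744))
scene blue tray (0.49733206629753113, -0.21839357912540436) (0.0792115107178688, 0.22689607739448547) 84.82313537597656
scene dark [ 284    0   51   61 1147] ((-0.08139079064130783, 0.4436649680137634), (0.12472615391016006, 0.3198995292186737), 65.63276672363281)
scene dark [ 572    0   68  173 7301] ((0.526889443397522, 1.0718364715576172), (0.19295623898506165, 0.8592233657836914), 29.994274139404297)
scene dark [482   8  43  42 865] ((0.2471059262752533, 0.9087195992469788), (0.10581541806459427, 0.19300666451454163), 
[... 876 characters left out ...]
    0   62   34 1554] ((0.8738042116165161, 0.9734255075454712), (0.1905849277973175, 0.18961820006370544), 85.57489776611328)
side dark [ 411    0  158  158 3470] ((1.0230212211608887, 0.6899380087852478), (0.7351576089859009, 0.3148331940174103), 87.87557983398438)
side dark [ 110   36   91   29 2216] ((0.17348434031009674, 0.8359516263008118), (0.25133684277534485, 0.13134081661701202), 0.3261566460132599)
side dark [ 319   96   99   98 4216] ((0.7061988115310669, 0.40527570247650146), (0.35823193192481995, 0.22047528624534607), 79.03044128417969)
side dark [ 228  445  159   35 3734] ((0.5040653347969055, -0.3379625976085663), (0.05169273167848587, 0.23597778379917145), 85.34927368164062)
```

Run:
```python
from h import *
cs=cam("scene");cd=cam("side");cw=cam("wrist")
W=lambda x,y:(x/2.3,110+y/2.3)
for n,q in(("red",[(15,118),(40,105),(90,212),(65,218)]),("green",[(100,320),(126,308),(168,402),(143,407)]),("yellow",[(172,495),(195,483),(240,570),(218,575)])):
    P=np.array([onz(cw,W(*p),.145) for p in q]);print(n,P.mean(0).round(4),'sizes',np.linalg.norm(P-np.roll(P,-1,0),axis=1).round(4),'dir',np.degrees(np.arctan2(*(P[0]-P[3]+P[1]-P[2])[[1,0]])).round(1))
# stand outline corners z .015 outer top
for p in((192,55),(330,22),(455,420)): print(onz(cw,W(*p),.015).round(4))
D=lambda x,y:(180+x/2.7,120+y/2.7); S=lambda x,y:(230+x/3.6,150+y/3.6)
for n,d,s in(("bk far rim",D(341,65),S(762,35)),("bk near rim",D(155,188),None)):
    print(n,onz(cd,d,.077).round(4), onz(cs,s,.077).round(4) if s else '')
for n,d in (("cup far",D(339,103)),("cup near",D(154,222))): print(n,onz(cd,d,.045).round(4))
o=manip.get_obs();print(yaw(o))
```

```text
red [0.4468 0.0431 0.145 ] sizes [0.0084 0.0298 0.0077 0.0283] dir 106.1
green [ 0.4585 -0.0131  0.145 ] sizes [0.0091 0.0294 0.0081 0.0276] dir 104.1
yellow [ 0.4695 -0.069   0.145 ] sizes [0.009  0.0313 0.0076 0.0294] dir 106.8
[0.4139 0.0674 0.015 ]
[0.4721 0.0792 0.015 ]
[ 0.5071 -0.0927  0.015 ]
bk far rim [0.5521 0.3195 0.077 ] [0.5565 0.3254 0.077 ]
bk near rim [0.4055 0.1892 0.077 ] 
cup far [0.5497 0.3114 0.045 ]
cup near [0.4019 0.1865 0.045 ]
1.5582673544906624e-05
```

```bash
python3 -m handwheel '[[[0.043,-0.178,0,0,0,-0.2,0.05],[0.043,-0.178,0,0,0,-0.2,0.05],[0.043,-0.178,0,0,0,-0.2,0.05],[0.043,-0.178,0,0,0,-0.2,0.05],[0.043,-0.178,0,0,0,-0.2,0.05],[0.043,-0.178,0,0,0,-0.2,0.05]]]' 70
python3 - <<'E'
from h import *
o=manip.get_obs();cw=cam("wrist",o);print(o['position'],yaw(o))
im=manip.camera("wrist");cv2.imwrite("pics/w1.png",im)
cv2.imwrite("pics/s1.png",manip.camera("side"))
for c in('red','green','yellow'):
    for b in blobs(im,c,200): print(c,b[0],b[1:5],b[5])
E
```

```text
clock: 0.9
position: [0.4479, 0.0427, 0.2313]
ee_rot: [0.633, 0.774, 0.0, -0.0]
ft_force: [0.2, -0.2, 0.3]
grip_width: 0.588
[0.44792708 0.04274242 0.23125947] 0.19932701574082595
red 1977 (550, 124, 90, 52) [599.8 148.2]
red 981 (297, 210, 22, 58) [307.8 239.5]
green 919 (299, 288, 18, 57) [307.7 316.3]
yellow 1804 (395, 63, 57, 56) [423.3  90.8]
yellow 1803 (505, 260, 96, 45) [555.9 281.1]
yellow 938 (298, 347, 19, 65) [307.1 383. ]
```

View pics/w1.png

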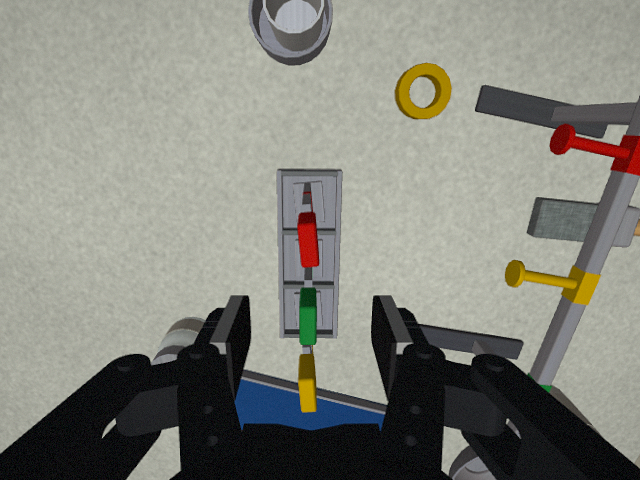

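View pics/s1.png

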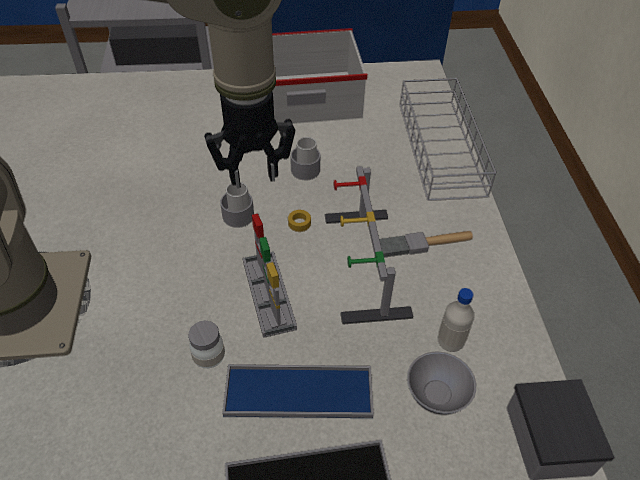

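Run:
```python
from h import *
o=manip.get_obs();cw=cam("wrist",o)
im=cv2.imread("pics/w1.png")
Ri=R.from_quat(o['ee_rot']).as_matrix()
for c in('red','green','yellow'):
    b=[b for b in blobs(im,c,500) if 290<b[5][0]<325][0];m=b[6]
    ys=np.where(m.any(1))[0]
    # bottom edge
    v=ys.max(); rows=range(v-20,v-3); cx=[np.where(m[r])[0].mean() for r in rows]; k=np.polyfit(list(rows),cx,1)
    E=onz(cw,(np.polyval(k,v+.5),v+.5),.145); F=onz(cw,(np.polyval(k,v-20),v-20),.145)
    d=(F-E)/np.linalg.norm(F-E); C=E+d*.015
    print(c,'edge',E.round(4),'centre',C.round(4),'yaw',(np.degrees(np.arctan2(d[1],d[0]))-90).round(1),'width',np.linalg.norm(onz(cw,(np.where(m[v-8])[0].min(),v-8),.145)-onz(cw,(np.where(m[v-8])[0].max()+1,v-8),.145)).round(4), 'tool dxyz',(Ri.T@(C-o['position'])).round(4))
# cup near
```

```text
red edge [0.4496 0.0295 0.145 ] centre [0.4455 0.0439 0.145 ] yaw 15.7 width 0.0115 tool dxyz [ 0.0015 -0.0019  0.0861]
green edge [ 0.4591 -0.0269  0.145 ] centre [ 0.4561 -0.0122  0.145 ] yaw 11.5 width 0.011 tool dxyz [-0.0556 -0.0026  0.086 ]
yellow edge [ 0.4714 -0.083   0.145 ] centre [ 0.4673 -0.0686  0.145 ] yaw 15.7 width 0.0125 tool dxyz [-0.1131 -0.0028  0.086 ]
```

```bash
python3 -m handwheel '[[[0.0015,-0.0019,0.03,0,0,-0.07,0.05],[0.0015,-0.0019,0.08,0,0,-0.07,0.05],[0.0015,-0.0019,0.117,0,0,-0.07,0.05],[0.0015,-0.0019,0.117,0,0,-0.07,0.05],[0.0015,-0.0019,0.117,0,0,-0.07,0.03],[0.0015,-0.0019,0.117,0,0,-0.07,0.0],[0.0015,-0.0019,0.117,0,0,-0.07,0.0],[0.0015,-0.0019,0.117,0,0,-0.07,0.0]]]' 70
python3 - <<'E'
from h import *
o=manip.get_obs();print(o['position'],yaw(o),o['grip_width'],o['ft_force'])
im=manip.camera("wrist");cv2.imwrite("pics/w2.png",im)
E
```

```text
clock: 2.0
position: [0.4462, 0.0443, 0.1161]
ee_rot: [0.606, 0.796, 0.001, 0.001]
ft_force: [-0.0, 0.4, 6.9]
grip_width: 0.127
[0.44623147 0.04434275 0.1160535 ] 0.2699515857104655 0.12706496120128058 [-0.01309951  0.41383407  6.91544114]
```

View pics/w2.png

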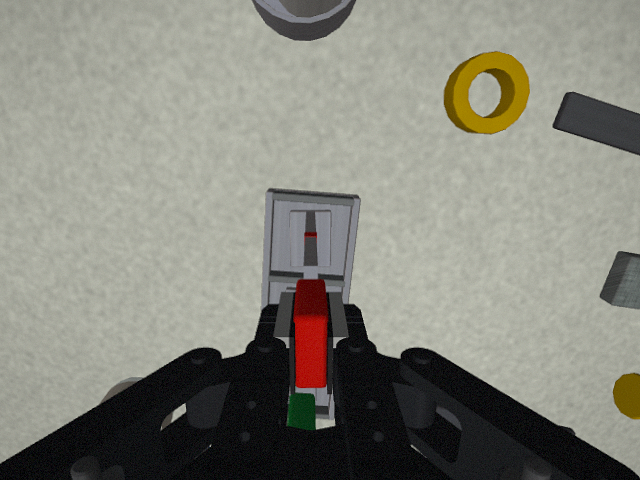

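```bash
python3 -m handwheel '[[[0,0,-0.02,0,0,0,0.0],[0,0,-0.06,0,0,0,0.0],[0,0,-0.11,0,0,0,0.0],[0,0,-0.156,0,0,0,0.0],[0,0,-0.156,0,0,0,0.0]]]' 70
python3 - <<'E'
from h import *
o=manip.get_obs();print(o['position'],yaw(o),o['grip_width'],o['ft_force'])
Ri=R.from_quat(o['ee_rot']).as_matrix()
T=np.array([.618,.184,.27]);print((Ri.T@(T-o['position'])).round(4), yaw(o)-.024)
im=manip.camera("wrist");cv2.imwrite("pics/w3.png",im)
cv2.imwrite("pics/s3.png",manip.camera("side"))
E
```

```text
clock: 2.68
position: [0.4464, 0.0444, 0.2743]
ee_rot: [0.605, 0.796, 0.002, 0.002]
ft_force: [0.5, 0.7, -3.1]
grip_width: 0.131
[0.44644304 0.04442556 0.27428031] 0.2700143348278824 0.1305798892056803 [ 0.51052858  0.65253783 -3.08363596]
[0.0888 0.2025 0.0056] 0.2460143348278824
```

View pics/w3.png

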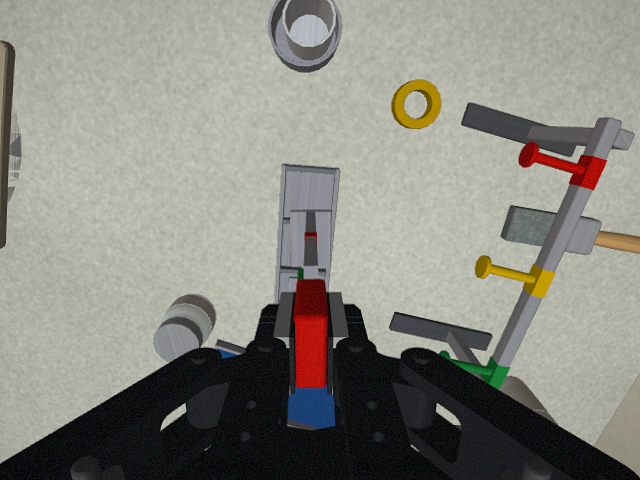

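View pics/s3.png

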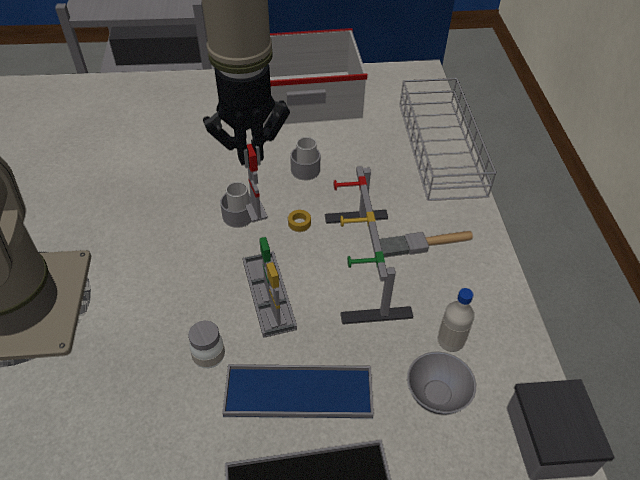

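```bash
python3 -m handwheel '[[[0.0178,0.0405,0,0,0,0.05,0.0],[0.0355,0.081,0,0,0,0.1,0.0],[0.0533,0.1215,0,0,0,0.15,0.0],[0.071,0.162,0,0,0,0.2,0.0],[0.0888,0.2025,0,0,0,0.246,0.0],[0.0888,0.2025,0,0,0,0.246,0.0],[0.0888,0.2025,0,0,0,0.246,0.0],[0.0888,0.2025,0,0,0,0.246,0.0]]]' 70
python3 - <<'E'
from h import *
o=manip.get_obs();print(o['position'],yaw(o),o['grip_width'],o['ft_force'])
cw=cam("wrist",o)
im=manip.camera("wrist");cv2.imwrite("pics/w4.png",im)
cv2.imwrite("pics/s4.png",manip.camera("side"))
print(manip.get_obs()['position'])
E
```

```text
clock: 3.78
position: [0.6159, 0.1828, 0.2703]
ee_rot: [0.699, 0.715, -0.0, 0.0]
ft_force: [0.2, -0.0, -1.6]
grip_width: 0.128
[0.61585022 0.18276608 0.27028336] 0.02332174571695063 0.12758360691432893 [ 0.20192685 -0.03294668 -1.60837142]
[0.61606554 0.18292168 0.27072066]
```

View pics/w4.png

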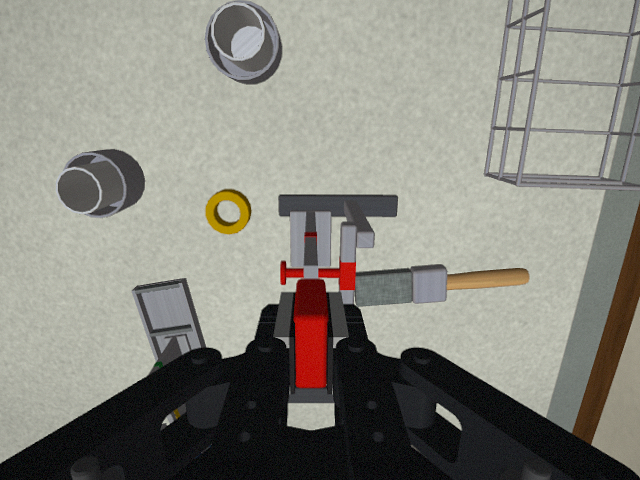

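View pics/s4.png

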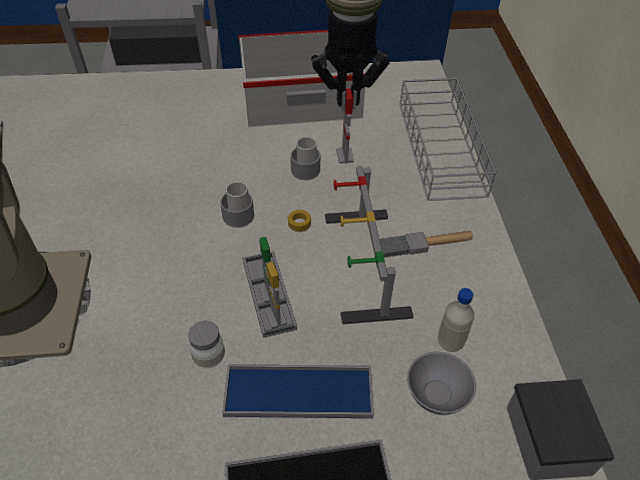

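Run:
```python
from h import *
o=manip.get_obs();cw=cam("wrist",o)
A=onz(cw,(283.5,272),.125);B=onz(cw,(340,272),.125);print(A,B,np.linalg.norm(A-B))
im=cv2.imread("pics/w4.png")
for b in blobs(im,'red',100): print(b[:6])
print(o['position'])
```

```text
[0.59456479 0.14137618 0.125     ] [0.64066245 0.14240794 0.125     ] 0.04610920398900126
(3402, 293, 279, 35, 109, array([310.5, 333.8]))
(618, 318, 261, 38, 29, array([341.6, 274.8]))
(250, 281, 261, 23, 24, array([289.1, 272.6]))
[0.61606554 0.18292168 0.27072066]
```

```bash
python3 -m handwheel '[[[0,0.0015,0.03,0,0,0,0.0],[0,0.0015,0.07,0,0,0,0.0],[0,0.0015,0.1,0,0,0,0.0],[0,0.0015,0.112,0,0,0,0.0],[0,0.0015,0.112,0,0,0,0.0],[0,0.0015,0.112,0,0,0,0.0]]]' 70
python3 - <<'E'
from h import *
o=manip.get_obs();print(o['position'],yaw(o),o['ft_force'])
for n in("scene","side"):
    im=manip.camera(n)
    x,y=map(int,proj(cam(n),o['position']-[0,0,.04]))
    im=im[max(0,y-75):y+75,max(0,x-100):x+100]
    cv2.imwrite(f"pics/{n}5.png",cv2.resize(im,None,fx=4,fy=4,interpolation=cv2.INTER_CUBIC))
E
```

```text
clock: 4.62
position: [0.6186, 0.184, 0.1601]
ee_rot: [0.699, 0.716, 0.001, 0.001]
ft_force: [-0.9, -0.2, -1.3]
grip_width: 0.131
[0.61861258 0.18396588 0.16010311] 0.023898734447054974 [-0.89483564 -0.2180032  -1.29591396]
```

View pics/scene5.png

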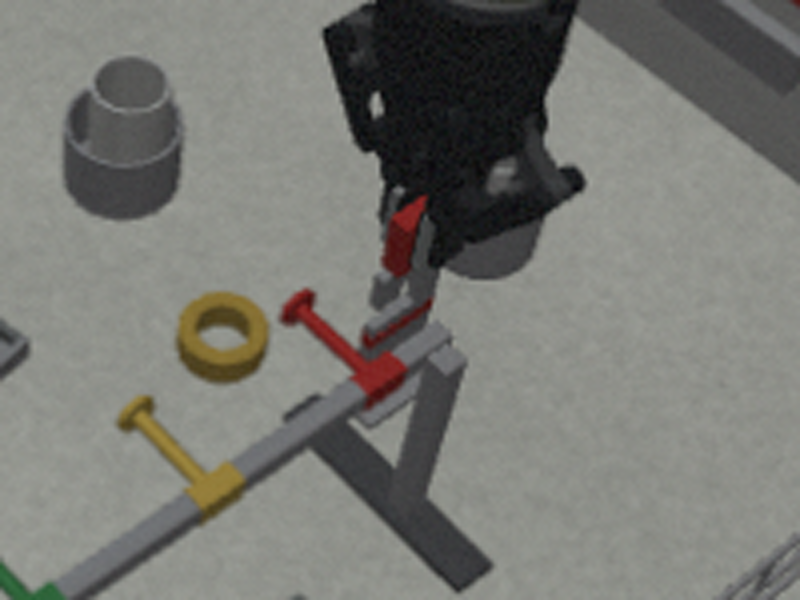

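View pics/side5.png

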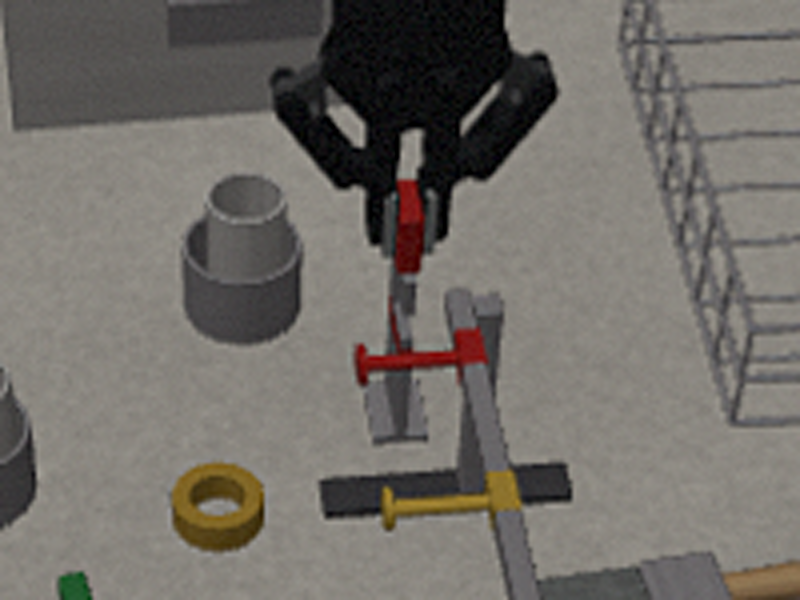

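Run:
```python
from h import *
o=manip.get_obs();p=np.array(o['position']);print(p)
Rm=R.from_quat(o['ee_rot']).as_matrix()
for n in("scene","side"):
    c=cam(n);x,y=map(int,proj(c,np.array([.6186,.18397,.1601])-[0,0,.04]));
    off=np.array([max(0,x-100),max(0,y-75)])
    for zz in(106,140,0): print(n,zz,[((proj(c,np.array([p[0],p[1]-.015 if zz else p[1]-.02,p[2]-.111+zz/1000]))-off)*4).round(0)])
```

```text
[0.61850016 0.18396593 0.15984288]
scene 106 [array([387., 270.])]
scene 140 [array([399., 221.])]
scene 0 [array([348., 410.])]
side 106 [array([409., 268.])]
side 140 [array([412., 211.])]
side 0 [array([400., 436.])]
```

```bash
python3 -m handwheel '[[[-0.008,0,0.001,0,0,0,0.0],[-0.016,0,0.001,0,0,0,0.0],[-0.024,0,0.001,0,0,0,0.0],[-0.032,0,0.001,0,0,0,0.0],[-0.037,0,0.001,0,0,0,0.0],[-0.042,0,0.001,0,0,0,0.0],[-0.042,0,0.001,0,0,0,0.0],[-0.042,0,0.001,0,0,0,0.0]]]' 70
cat > z.py <<'E'
import sys
from h import *
k=sys.argv[1]; dz=float(sys.argv[2]) if len(sys.argv)>2 else -.04
o=manip.get_obs();print(o['clock'],o['position'],yaw(o),o['ft_force'],o['grip_width'])
for n in("scene","side"):
    im=manip.camera(n)
    x,y=map(int,proj(cam(n),o['position']+[0,0,dz]))
    im=im[max(0,y-60):y+60,max(0,x-80):x+80]
    cv2.imwrite(f"pics/{n}{k}.png",cv2.resize(im,None,fx=4,fy=4,interpolation=cv2.INTER_CUBIC))
a=cv2.imread(f"pics/scene{k}.png");b=cv2.imread(f"pics/side{k}.png")
h=min(a.shape[0],b.shape[0]);c=np.hstack([a[:h],b[:h]]);cv2.imwrite(f"pics/both{k}.png",cv2.resize(c,None,fx=800/c.shape[1],fy=800/c.shape[1],interpolation=cv2.INTER_AREA))
E
python3 z.py 6
```

```text
clock: 5.72
position: [0.6188, 0.1421, 0.1573]
ee_rot: [0.698, 0.716, 0.0, -0.0]
ft_force: [0.1, 0.5, -2.0]
grip_width: 0.126
5.725 [0.61876888 0.14212381 0.15730227] 0.024361591189786855 [ 0.12874181  0.53941202 -2.02104462] 0.12587348487875788
```

View pics/both6.png

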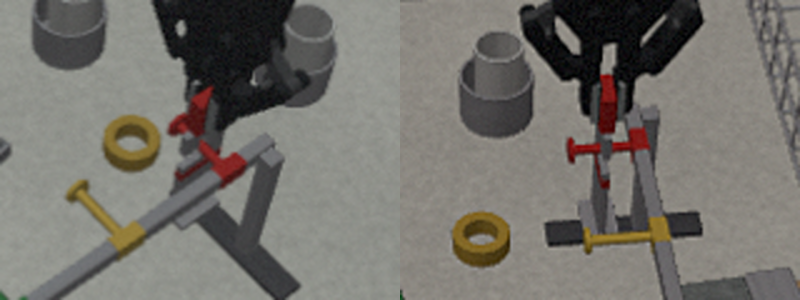

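```bash
python3 -m handwheel '[[[0,0,0.003,0,0,0,0.0],[0,0,0.006,0,0,0,0.0],[0,0,0.009,0,0,0,0.0],[0,0,0.011,0,0,0,0.0],[0,0,0.011,0,0,0,0.0],[0,0,0.011,0,0,0,0.0]]]' 70; python3 z.py 7
```

```text
clock: 6.58
position: [0.6189, 0.1418, 0.1464]
ee_rot: [0.699, 0.716, 0.0, 0.0]
ft_force: [-0.1, -0.1, -1.4]
grip_width: 0.128
6.575 [0.61889657 0.14175594 0.14637368] 0.023997055973671275 [-0.05892212 -0.13457646 -1.35280455] 0.12840607995085193
```

View pics/both7.png

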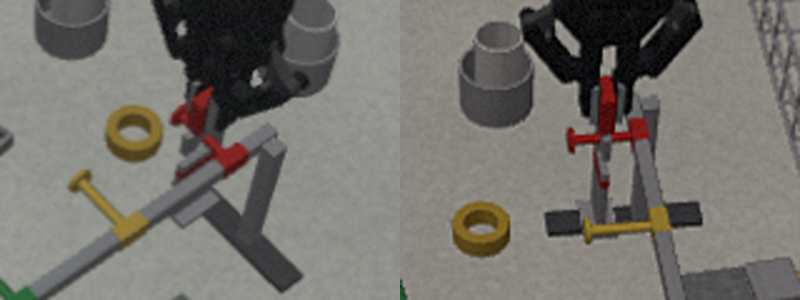

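```bash
python3 -m handwheel '[[[0,0,0.001,0,0,0,0.0],[0,0,0.002,0,0,0,0.0],[0,0,0.002,0,0,0,0.0],[0,0,0.002,0,0,0,0.0]]]' 70
```

```text
clock: 7.18
position: [0.6191, 0.1419, 0.1458]
ee_rot: [0.699, 0.716, 0.001, 0.0]
ft_force: [-3.9, -0.7, 8.1]
grip_width: 0.127
```

```bash
python3 -m handwheel '[[[0,0,-0.001,0,0,0,0.012],[0,0,-0.001,0,0,0,0.016],[0,0,-0.001,0,0,0,0.03],[0,0,-0.001,0,0,0,0.04],[0,0,-0.02,0,0,0,0.04],[0,0,-0.06,0,0,0,0.04],[0,0,-0.12,0,0,0,0.04],[0,0,-0.12,0,0,0,0.04]]]' 70; python3 z.py 8 -.15
```

```text
clock: 8.18
position: [0.621, 0.1425, 0.2716]
ee_rot: [0.699, 0.716, 0.005, 0.003]
ft_force: [-0.3, -0.3, 0.2]
grip_width: 0.467
8.175 [0.62100497 0.14254682 0.27155338] 0.023935211020072247 [-0.30782781 -0.27771872  0.16731487] 0.4666629503738129
```

View pics/both8.png

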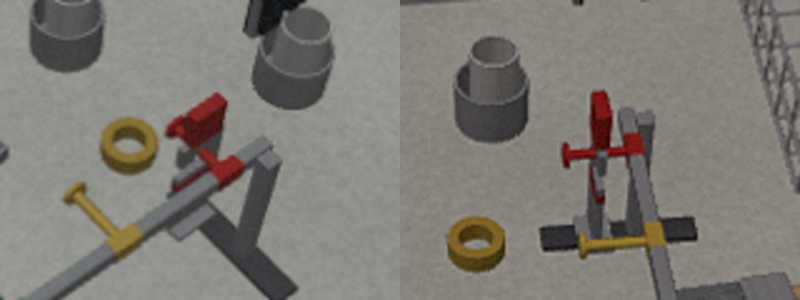

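```bash
cat > d.py <<'E'
import sys
from h import *
T=np.array(list(map(float,sys.argv[1:4])));yt=float(sys.argv[4])
o=manip.get_obs();m=R.from_quat(o['ee_rot']).as_matrix()
print(o['position'],'tool d',(m.T@(T-o['position'])).round(4),'az',round(yaw(o)-yt,3))
E
python3 d.py .456 -.012 .23 .21
```

```text
[0.61918512 0.14189923 0.26595064] tool d [-0.15   -0.1669  0.0355] az -0.186
```

```bash
python3 -m handwheel '[[[-0.03,-0.033,0,0,0,-0.04,0.04],[-0.06,-0.067,0,0,0,-0.08,0.04],[-0.09,-0.1,0,0,0,-0.12,0.04],[-0.12,-0.134,0.015,0,0,-0.16,0.04],[-0.15,-0.167,0.035,0,0,-0.186,0.04],[-0.15,-0.167,0.035,0,0,-0.186,0.04],[-0.15,-0.167,0.035,0,0,-0.186,0.04]]]' 70
cat > tab.py <<'E'
import sys
from h import *
col,k=sys.argv[1:3]; manip.camera("wrist")
o=manip.get_obs();cw=cam("wrist",o);im=manip.camera("wrist");cv2.imwrite(f"pics/w{k}.png",im)
m_=R.from_quat(o['ee_rot']).as_matrix();print(o['position'],yaw(o))
for b in blobs(im,col,500):
    m=b[6];ys=np.where(m.any(1))[0];v=ys.max();rows=range(v-20,v-3)
    if not (265<b[5][0]<355): continue
    cx=[np.where(m[r])[0].mean() for r in rows];k=np.polyfit(list(rows),cx,1)
    E=onz(cw,(np.polyval(k,v+.5),v+.5),.145);F=onz(cw,(np.polyval(k,v-20),v-20),.145)
    d=(F-E)/np.linalg.norm(F-E);C=E+d*.015
    print(b[1:5],'C',C.round(4),'yaw',np.arctan2(d[1],d[0])-np.pi/2,'tool d',(m_.T@(C-o['position'])).round(4))
E
python3 tab.py green 9
```

```text
clock: 9.15
position: [0.4556, -0.0119, 0.2293]
ee_rot: [0.629, 0.777, 0.0, -0.0]
ft_force: [0.3, 0.3, 0.8]
grip_width: 0.469
[ 0.45595016 -0.0114917   0.22944302] 0.21068884960071038
(303, 218, 19, 55) C [ 0.4564 -0.0127  0.145 ] yaw 0.21107436234120702 tool d [-0.0013  0.0001  0.0844]
```

View pics/w9.png

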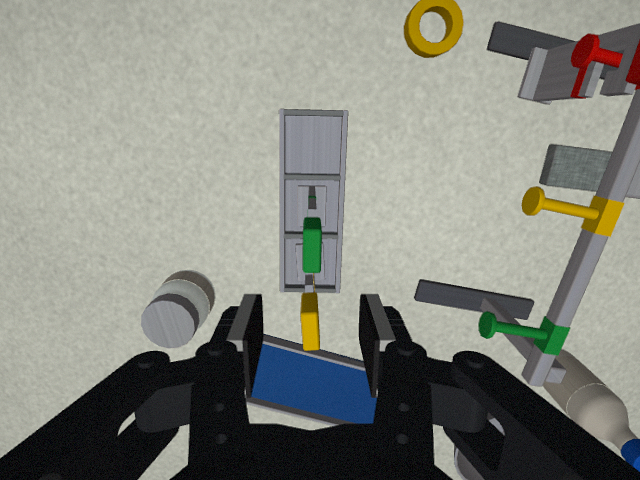

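```bash
python3 -m handwheel '[[[-0.0013,0,0.04,0,0,0,0.04],[-0.0013,0,0.09,0,0,0,0.04],[-0.0013,0,0.114,0,0,0,0.04],[-0.0013,0,0.114,0,0,0,0.04],[-0.0013,0,0.114,0,0,0,0.02],[-0.0013,0,0.114,0,0,0,0.0],[-0.0013,0,0.114,0,0,0,0.0],[-0.0013,0,0.114,0,0,0,0.0]]]' 70
python3 -m handwheel '[[[0,0,0,0,0,0,0],[0,0,-0.02,0,0,0,0.0],[0,0,-0.06,0,0,0,0.0],[0,0,-0.11,0,0,0,0.0],[0,0,-0.156,0,0,0,0.0],[0,0,-0.156,0,0,0,0.0],[0,0,-0.156,0,0,0,0.0]]]' 70
python3 d.py .619 -.009 .27 .024; python3 z.py 10 -.05
```

```text
clock: 10.25
position: [0.4571, -0.0133, 0.1169]
ee_rot: [0.629, 0.777, 0.001, 0.001]
ft_force: [-0.0, 1.1, 6.6]
grip_width: 0.126
clock: 11.12
position: [0.4554, -0.0135, 0.2707]
ee_rot: [0.629, 0.777, -0.0, -0.0]
ft_force: [0.0, -0.5, -2.2]
grip_width: 0.132
[ 0.45537883 -0.0135299   0.27071616] tool d [-0.0297  0.161   0.0006] az 0.186
11.125 [ 0.45537883 -0.0135299   0.27071616] 0.20996291852334678 [ 0.02431025 -0.5031919  -2.22992712] 0.13209776433107548
```

View pics/both10.png

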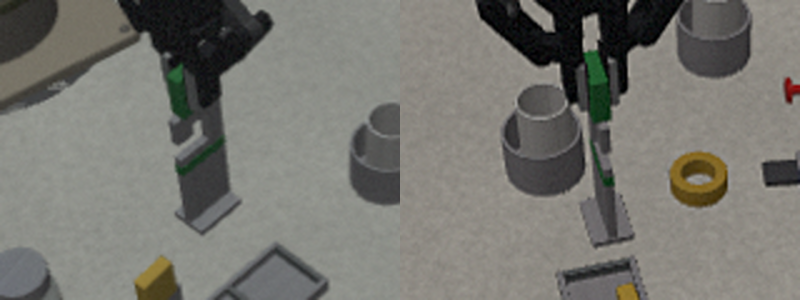

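```bash
python3 -m handwheel '[[[-0.006,0.033,0,0,0,0.04,0.0],[-0.012,0.065,0,0,0,0.08,0.0],[-0.018,0.1,0,0,0,0.12,0.0],[-0.024,0.13,0,0,0,0.16,0.0],[-0.029,0.163,0,0,0,0.186,0.0],[-0.029,0.163,0,0,0,0.186,0.0],[-0.029,0.163,0,0,0,0.186,0.0],[-0.029,0.163,0,0,0,0.186,0.0]]]' 70
python3 - <<'E'
from h import *
o=manip.get_obs();cw=cam("wrist",o);im=manip.camera("wrist");cv2.imwrite("pics/w11.png",im)
print(o['position'],yaw(o))
for b in blobs(im,'green',60): print(b[:6])
E
```

```text
clock: 12.22
position: [0.6205, -0.008, 0.2714]
ee_rot: [0.699, 0.716, -0.0, -0.0]
ft_force: [-0.1, -0.1, -1.3]
grip_width: 0.128
[ 0.62054405 -0.00800417  0.27136891] 0.024052021102693964
(3349, 293, 278, 36, 107, array([310.5, 331.2]))
(613, 318, 258, 37, 31, array([340.7, 273.4]))
(281, 279, 260, 25, 23, array([289., 271.]))
```

View pics/w11.png

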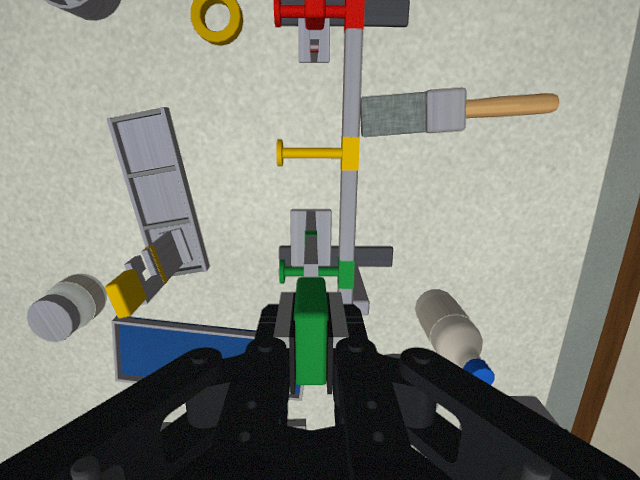

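```bash
python3 -m handwheel '[[[0,0.0005,0.03,0,0,0,0.0],[0,0.0005,0.07,0,0,0,0.0],[0,0.0005,0.1,0,0,0,0.0],[0,0.0005,0.113,0,0,0,0.0],[0,0.0005,0.113,0,0,0,0.0],[0,0.0005,0.113,0,0,0,0.0]]]' 70
python3 z.py 12
```

```text
clock: 13.02
position: [0.6225, -0.0078, 0.16]
ee_rot: [0.699, 0.716, 0.001, 0.001]
ft_force: [0.4, 0.5, -1.4]
grip_width: 0.127
13.025 [ 0.62249451 -0.00783061  0.16000013] 0.023960675520981047 [ 0.44757905  0.49464749 -1.36151431] 0.1270983236815172
```

View pics/both12.png

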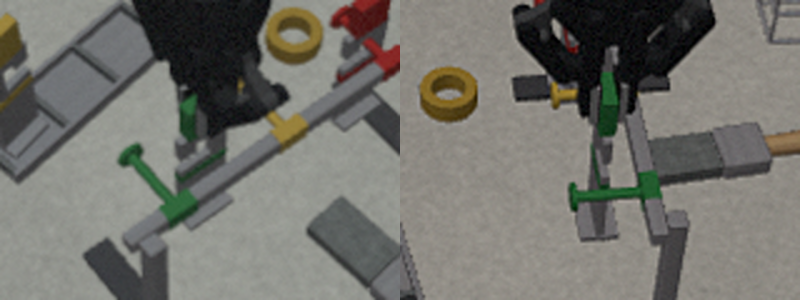

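```bash
python3 -m handwheel '[[[-0.008,0,0.0005,0,0,0,0.0],[-0.016,0,0.0005,0,0,0,0.0],[-0.024,0,0.0005,0,0,0,0.0],[-0.032,0,0.0005,0,0,0,0.0],[-0.037,0,0.0005,0,0,0,0.0],[-0.0415,0,0.0005,0,0,0,0.0],[-0.0415,0,0.0005,0,0,0,0.0],[-0.0415,0,0.0005,0,0,0,0.0]]]' 70
python3 -m handwheel '[[[0,0,0.003,0,0,0,0.0],[0,0,0.006,0,0,0,0.0],[0,0,0.009,0,0,0,0.0],[0,0,0.011,0,0,0,0.0],[0,0,0.011,0,0,0,0.0],[0,0,0.011,0,0,0,0.0]]]' 70; python3 z.py 13
```

```text
clock: 14.12
position: [0.6227, -0.049, 0.1578]
ee_rot: [0.698, 0.716, 0.0, -0.0]
ft_force: [0.5, -0.0, -2.1]
grip_width: 0.129
clock: 14.88
position: [0.6227, -0.0494, 0.1469]
ee_rot: [0.699, 0.716, 0.0, 0.0]
ft_force: [-0.1, 0.7, 0.0]
grip_width: 0.126
14.875 [ 0.62272319 -0.04936405  0.14690727] 0.024016775826287258 [-0.11413627  0.71350873  0.02271233] 0.1261248954795869
```

View pics/both13.png

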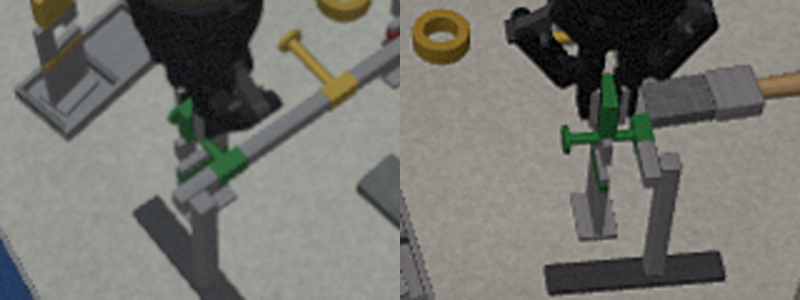

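Force is already rising; a little more, then release and leave.

```bash
python3 -m handwheel '[[[0,0,0.001,0,0,0,0.0],[0,0,0.001,0,0,0,0.0],[0,0,0.001,0,0,0,0.0]]]' 70
python3 -m handwheel '[[[0,0,0,0,0,0,0.012],[0,0,0,0,0,0,0.016],[0,0,0,0,0,0,0.03],[0,0,0,0,0,0,0.04],[0,0,-0.02,0,0,0,0.04],[0,0,-0.06,0,0,0,0.04],[0,0,-0.12,0,0,0,0.04],[0,0,-0.12,0,0,0,0.04]]]' 70; python3 z.py 14 -.15;  python3 d.py .468 -.068 .23 .24
```

```text
clock: 15.35
position: [0.6229, -0.0493, 0.1466]
ee_rot: [0.699, 0.716, 0.0, 0.0]
ft_force: [-2.3, -0.3, 6.2]
grip_width: 0.128
clock: 16.35
position: [0.6248, -0.0494, 0.2713]
ee_rot: [0.699, 0.715, 0.003, 0.003]
ft_force: [-0.3, 0.3, 0.1]
grip_width: 0.466
16.35 [ 0.62484655 -0.04935697  0.27134785] 0.02389757178233462 [-0.25888267  0.29392471  0.13384517] 0.4661441454804682
[ 0.62288741 -0.0493647   0.26614027] tool d [-0.0149 -0.1553  0.036 ] az -0.216
```

View pics/both14.png

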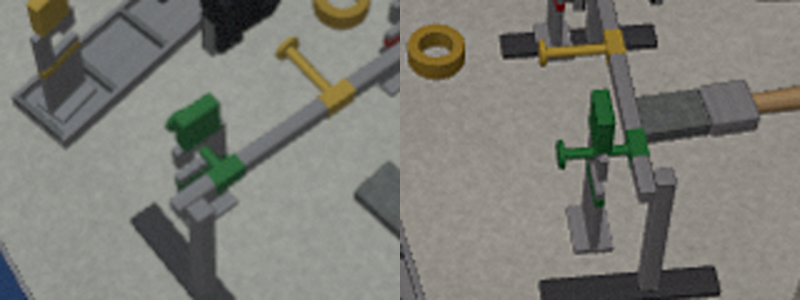

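Green hangs on its pin. Now the yellow blade.

```bash
python3 -m handwheel '[[[-0.004,-0.031,0,0,0,-0.04,0.04],[-0.007,-0.062,0,0,0,-0.08,0.04],[-0.01,-0.093,0,0,0,-0.12,0.04],[-0.013,-0.124,0.015,0,0,-0.17,0.04],[-0.015,-0.155,0.036,0,0,-0.216,0.04],[-0.015,-0.155,0.036,0,0,-0.216,0.04],[-0.015,-0.155,0.036,0,0,-0.216,0.04]]]' 70
python3 tab.py yellow 15
```

```text
clock: 17.32
position: [0.4685, -0.0679, 0.2296]
ee_rot: [0.618, 0.787, 0.0, -0.0]
ft_force: [0.6, -0.6, 0.5]
grip_width: 0.469
[ 0.46886922 -0.06789798  0.22992104] 0.2398289067803554
(299, 217, 20, 56) C [ 0.4674 -0.0698  0.145 ] yaw 0.3023626955360885 tool d [-0.0015 -0.002   0.0849]
```

View pics/w15.png

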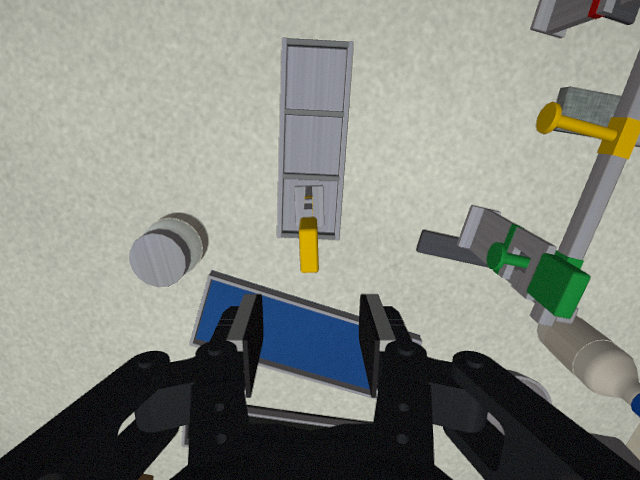

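```bash
python3 -m handwheel '[[[-0.0015,-0.0018,0.04,0,0,-0.04,0.04],[-0.0015,-0.0018,0.09,0,0,-0.04,0.04],[-0.0015,-0.0018,0.1145,0,0,-0.04,0.04],[-0.0015,-0.0018,0.1145,0,0,-0.04,0.04],[-0.0015,-0.0018,0.1145,0,0,-0.04,0.02],[-0.0015,-0.0018,0.1145,0,0,-0.04,0.0],[-0.0015,-0.0018,0.1145,0,0,-0.04,0.0],[-0.0015,-0.0018,0.1145,0,0,-0.04,0.0]]]' 70
python3 -m handwheel '[[[0,0,0,0,0,0,0],[0,0,-0.02,0,0,0,0.0],[0,0,-0.06,0,0,0,0.0],[0,0,-0.11,0,0,0,0.0],[0,0,-0.156,0,0,0,0.0],[0,0,-0.156,0,0,0,0.0],[0,0,-0.156,0,0,0,0.0]]]' 70
python3 d.py .620 .005 .27 .024; python3 z.py 16 -.05
```

```text
clock: 18.42
position: [0.4681, -0.07, 0.117]
ee_rot: [0.602, 0.799, 0.001, 0.001]
ft_force: [-0.5, 0.2, 5.9]
grip_width: 0.127
clock: 19.3
position: [0.4663, -0.0699, 0.2707]
ee_rot: [0.602, 0.799, -0.0, -0.0]
ft_force: [-0.3, 0.5, -1.9]
grip_width: 0.129
[ 0.46633822 -0.06993697  0.27071211] tool d [0.0296 0.1684 0.0006] az 0.256
19.3 [ 0.46633822 -0.06993697  0.27071211] 0.27998605229390955 [-0.33611277  0.52192633 -1.85954306] 0.1288420593067597
```

View pics/both16.png

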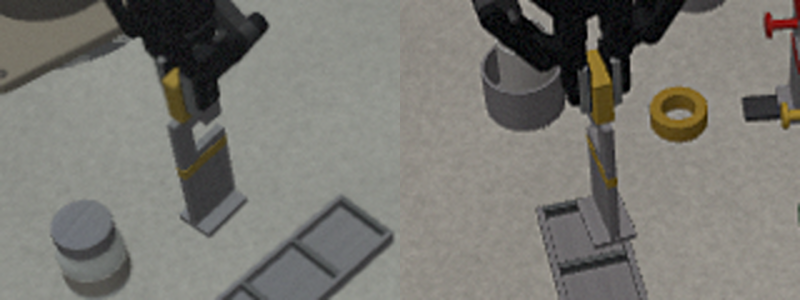

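```bash
python3 -m handwheel '[[[0.008,0.033,-0.025,0,0,0.05,0.0],[0.016,0.067,-0.025,0,0,0.1,0.0],[0.024,0.1,-0.025,0,0,0.15,0.0],[0.03,0.135,-0.025,0,0,0.2,0.0],[0.0302,0.169,-0.025,0,0,0.256,0.0],[0.0302,0.169,0,0,0,0.256,0.0],[0.0302,0.169,0,0,0,0.256,0.0],[0.0302,0.169,0,0,0,0.256,0.0]]]' 70
python3 - <<'E'
from h import *
o=manip.get_obs();cw=cam("wrist",o);im=manip.camera("wrist");cv2.imwrite("pics/w17.png",im)
print(o['position'],yaw(o))
for b in blobs(im,'yellow',60): print(b[:6],onz(cw,b[5],.125))
E
```

```text
clock: 20.4
position: [0.6206, 0.0056, 0.2716]
ee_rot: [0.699, 0.715, -0.0, -0.0]
ft_force: [0.9, 0.4, -1.2]
grip_width: 0.127
[0.62057988 0.00555527 0.27156774] 0.023806685475719836
(3364, 293, 278, 36, 108, array([310.5, 331.4])) [ 0.62228875 -0.09108508  0.125     ]
(1649, 192, 4, 51, 56, array([216.6,  31.1])) [0.55209213 0.14099287 0.125     ]
(1232, 277, 156, 81, 33, array([324.5, 171.4])) [0.629651   0.04611571 0.125     ]
```

View pics/w17.png

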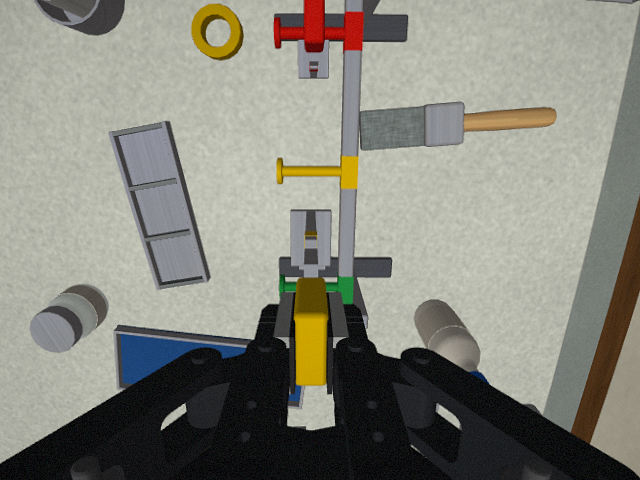

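```bash
python3 -m handwheel '[[[0,0,0.03,0,0,0,0.0],[0,0,0.07,0,0,0,0.0],[0,0,0.1,0,0,0,0.0],[0,0,0.113,0,0,0,0.0],[0,0,0.113,0,0,0,0.0],[0,0,0.113,0,0,0,0.0]]]' 70
python3 z.py 18
```

```text
clock: 21.2
position: [0.6217, 0.0058, 0.1601]
ee_rot: [0.699, 0.716, 0.001, 0.001]
ft_force: [1.2, 0.0, -2.3]
grip_width: 0.124
21.2 [0.62172192 0.0058327  0.16014867] 0.023928879504897728 [ 1.18488168  0.02154917 -2.28375656] 0.12375162130135506
```

View pics/both18.png

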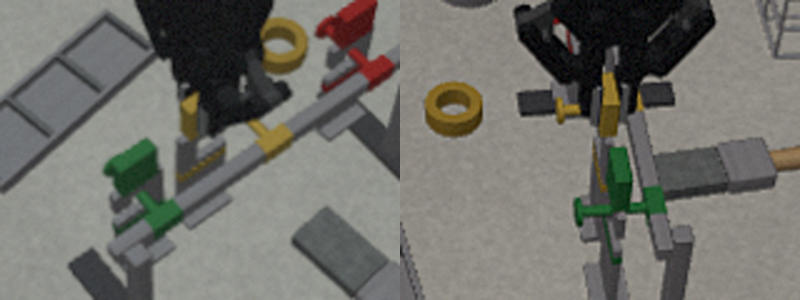

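```bash
python3 -m handwheel '[[[0.008,0,0.0005,0,0,0,0.0],[0.016,0,0.0005,0,0,0,0.0],[0.024,0,0.0005,0,0,0,0.0],[0.032,0,0.0005,0,0,0,0.0],[0.037,0,0.0005,0,0,0,0.0],[0.0403,0,0.0005,0,0,0,0.0],[0.0403,0,0.0005,0,0,0,0.0],[0.0403,0,0.0005,0,0,0,0.0]]]' 70
python3 -m handwheel '[[[0,0,0.003,0,0,0,0.0],[0,0,0.006,0,0,0,0.0],[0,0,0.009,0,0,0,0.0],[0,0,0.0115,0,0,0,0.0],[0,0,0.0115,0,0,0,0.0],[0,0,0.0115,0,0,0,0.0]]]' 70; python3 z.py 19
```

```text
clock: 22.3
position: [0.6199, 0.0457, 0.1578]
ee_rot: [0.699, 0.715, -0.0, 0.0]
ft_force: [0.5, 0.0, -1.3]
grip_width: 0.128
clock: 23.05
position: [0.6199, 0.046, 0.1468]
ee_rot: [0.699, 0.716, 0.0, 0.0]
ft_force: [-2.5, -1.1, 5.1]
grip_width: 0.128
23.05 [0.61991162 0.04604171 0.14678059] 0.02396664045842738 [-2.47875609 -1.10708753  5.11454106] 0.12805559200483543
```

View pics/both19.png

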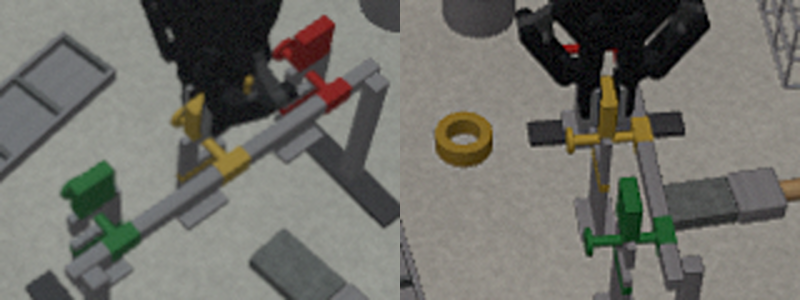

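```bash
python3 -m handwheel '[[[0,0,0,0,0,0,0.012],[0,0,0,0,0,0,0.016],[0,0,0,0,0,0,0.03],[0,0,0,0,0,0,0.04],[0,0,-0.02,0,0,0,0.04],[0,0,-0.06,0,0,0,0.04],[0,0,-0.12,0,0,0,0.04],[0,0,-0.15,0,0,0,0.04]]]' 70; python3 z.py 20 -.17;  python3 d.py .46 .16 .30 .0
```

```text
clock: 24.15
position: [0.6206, 0.0462, 0.3]
ee_rot: [0.699, 0.716, 0.002, 0.001]
ft_force: [-0.1, 0.3, 0.1]
grip_width: 0.469
24.15 [0.62055487 0.04620742 0.30000674] 0.023917506821333128 [-0.07506639  0.2977599   0.11143843] 0.4689485014425593
[0.62122805 0.04633892 0.30069913] tool d [ 0.1175 -0.1585 -0.0003] az 0.024
```

View pics/both20.png

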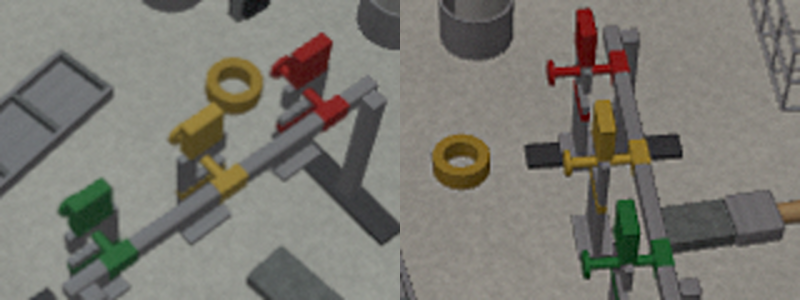

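All three hang. Now the cups.

```bash
python3 -m handwheel '[[[0.03,-0.04,0,0,0,0.024,0.07],[0.06,-0.08,0,0,0,0.024,0.07],[0.09,-0.12,0,0,0,0.024,0.07],[0.1175,-0.1585,0,0,0,0.024,0.07],[0.1175,-0.1585,0,0,0,0.024,0.07],[0.1175,-0.1585,0,0,0,0.024,0.07]]]' 40
python3 - <<'E'
from h import *
o=manip.get_obs();cw=cam("wrist",o);im=manip.camera("wrist");cv2.imwrite("pics/w21.png",im)
print(o['position'],yaw(o))
E
```

```text
clock: 25.0
position: [0.4587, 0.1592, 0.2959]
ee_rot: [0.707, 0.707, -0.0, 0.0]
ft_force: [0.2, -0.2, 0.7]
grip_width: 0.818
[0.4587289  0.15919724 0.29590228] -0.00035903971390254376
```

View pics/w21.png

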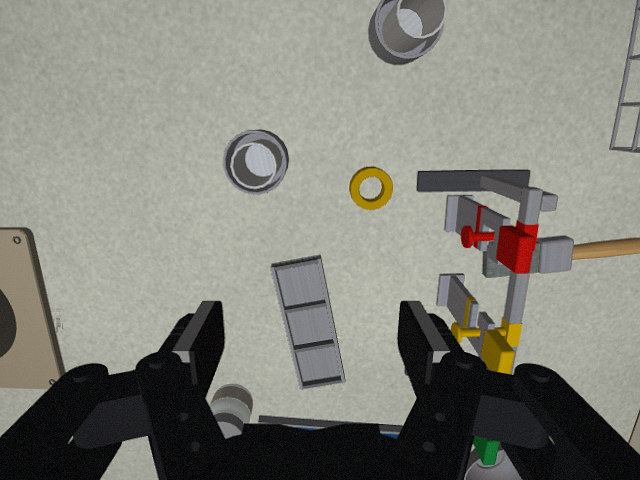

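Run:
```python
from h import *
im=cv2.imread("pics/w21.png");c=im[115:205,205:305]
cv2.imwrite("pics/w21z.png",cv2.resize(c,None,fx=6,fy=6,interpolation=cv2.INTER_CUBIC))
```

```text
(no output)
```

View pics/w21z.png

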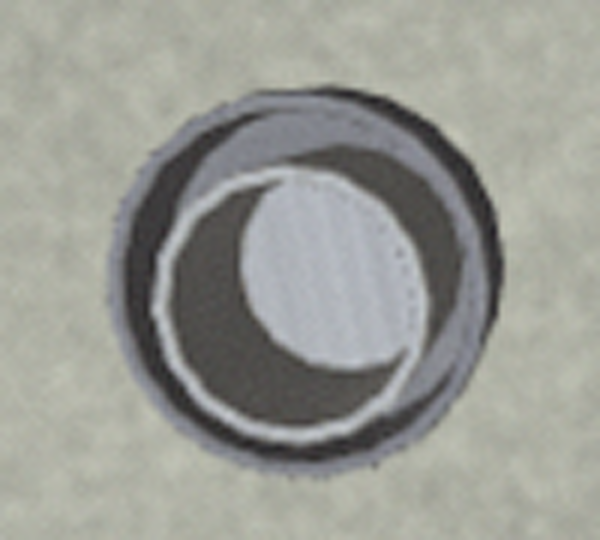

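```bash
python3 - <<'E'
from h import *
o=manip.get_obs();cw=cam("wrist",o)
P=lambda x,y:(205+x/6,115+y/6)
b=onz(cw,P(291,305),.077);print('beaker',b,'diam',np.linalg.norm(onz(cw,P(152,305),.077)-onz(cw,P(430,305),.077)))
print('cup',onz(cw,P(298,282),.045),np.linalg.norm(onz(cw,P(108,282),.045)-onz(cw,P(488,282),.045)))
print(o['position'])
E
python3 d.py .3985 .1885 .13 0
```

```text
beaker [0.40489122 0.19549412 0.077     ] diam 0.04368379647358857
cup [0.40149263 0.19583495 0.045     ] 0.06482685187556772
[0.45902833 0.15889944 0.29581028]
[0.45902833 0.15889944 0.29581028] tool d [ 0.0296 -0.0605  0.1658] az -0.001
```

```bash
python3 -m handwheel '[[[0.0366,-0.054,0,0,0,0,0.07],[0.0366,-0.054,0.04,0,0,0,0.07],[0.0366,-0.054,0.1,0,0,0,0.07],[0.0366,-0.054,0.16,0,0,0,0.07],[0.0366,-0.054,0.16,0,0,0,0.07],[0.0366,-0.054,0.16,0,0,0,0.07]]]' 40
python3 - <<'E'
from h import *
o=manip.get_obs();cw=cam("wrist",o);im=manip.camera("wrist");cv2.imwrite("pics/w22.png",im)
print(o['position'],yaw(o))
E
```

```text
clock: 25.8
position: [0.4059, 0.1966, 0.1383]
ee_rot: [0.707, 0.707, 0.001, 0.0]
ft_force: [0.0, -0.6, 0.6]
grip_width: 0.818
[0.40592394 0.19662006 0.13828143] -0.0008884580500621853
```

View pics/w22.png

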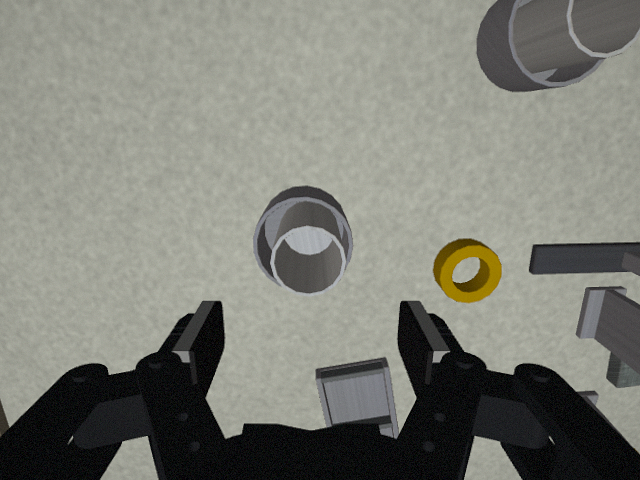

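Run:
```python
from h import *
o=manip.get_obs();cw=cam("wrist",o)
b=onz(cw,(308.3,260),.077);print(b,o['position'],np.linalg.norm(onz(cw,(270,260),.077)-onz(cw,(346.5,260),.077)))
```

```text
[0.40466978 0.19761778 0.077     ] [0.40628513 0.19690351 0.13879924] 0.04377534128872778
```

```bash
python3 -m handwheel '[[[0.001,-0.001,0.03,0,0,0,0.07],[0.001,-0.001,0.06,0,0,0,0.07],[0.001,-0.001,0.084,0,0,0,0.07],[0.001,-0.001,0.084,0,0,0,0.07],[0.001,-0.001,0.084,0,0,0,0.055],[0.001,-0.001,0.084,0,0,0,0.035],[0.001,-0.001,0.084,0,0,0,0.035],[0.001,-0.001,0.084,0,0,0,0.035]]]' 30
python3 z.py 23 0
```

```text
clock: 26.85
position: [0.4049, 0.198, 0.0543]
ee_rot: [0.707, 0.707, 0.001, 0.001]
ft_force: [-1.0, -1.2, 7.7]
grip_width: 0.501
26.85 [0.40485516 0.19797308 0.05426717] -0.00020607048164030876 [-1.03861771 -1.18838573  7.73889487] 0.5011962744461118
```

View pics/both23.png

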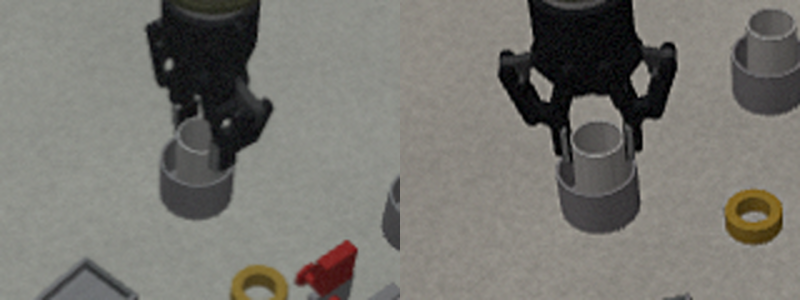

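```bash
python3 -m handwheel '[[[0,0,-0.01,0,0,0,0.035],[0,0,-0.04,0,0,0,0.035],[0,0,-0.08,0,0,0,0.035],[0,0,-0.13,0,0,0,0.035],[0,0,-0.166,0,0,0,0.035],[0,0.01,-0.166,0,0,0,0.035],[0,0.01,-0.166,0,0,0,0.035]]]' 40
python3 z.py 24 -.03
```

```text
clock: 27.82
position: [0.4138, 0.197, 0.2181]
ee_rot: [0.707, 0.707, -0.0, -0.0]
ft_force: [-0.4, 0.8, -1.3]
grip_width: 0.497
27.825 [0.41378458 0.19703467 0.21808514] -0.0005956273582582935 [-0.42520622  0.75526434 -1.27681069] 0.4973053973437154
```

View pics/both24.png

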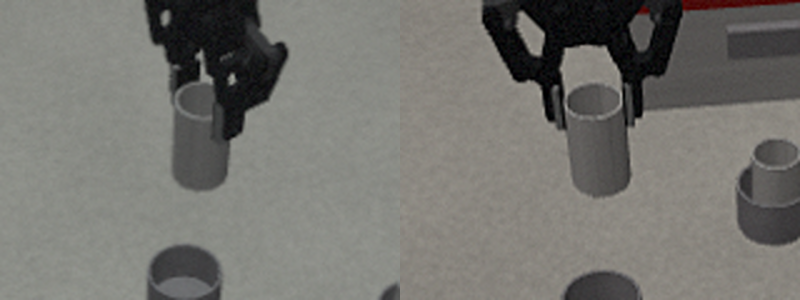

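```bash
python3 -m handwheel '[[[-0.05,0.01,0,0,0,0,0.035],[-0.1,0.02,0,0,0,0,0.035],[-0.15,0.03,0,0,0,0,0.035],[-0.2,0.035,0,0,0,0,0.035],[-0.25,0.035,0,0,0,0,0.035],[-0.3,0.035,0,0,0,0,0.035],[-0.35,0.035,0,0,0,0,0.035],[-0.4,0.03,0,0,0,0,0.035]]]' 40
python3 -m handwheel '[[[-0.05,0,0,0,0,0,0.035],[-0.1,0,0,0,0,0,0.035],[-0.1,0,0,0,0,0,0.035],[-0.1,0,0,0,0,0,0.035]]]' 40
python3 - <<'E'
from h import *
o=manip.get_obs();cw=cam("wrist",o);im=manip.camera("wrist");cv2.imwrite("pics/w25.png",im)
print(o['position'],yaw(o))
E
```

```text
clock: 28.92
position: [0.4429, -0.2038, 0.2173]
ee_rot: [0.707, 0.707, -0.0, -0.001]
ft_force: [0.2, -0.0, -1.2]
grip_width: 0.499
clock: 29.42
position: [0.4433, -0.3017, 0.2173]
ee_rot: [0.707, 0.707, -0.0, -0.001]
ft_force: [0.7, 0.8, -0.1]
grip_width: 0.502
[ 0.44334625 -0.30168271  0.21729646] 0.0004344520867453413
```

View pics/w25.png

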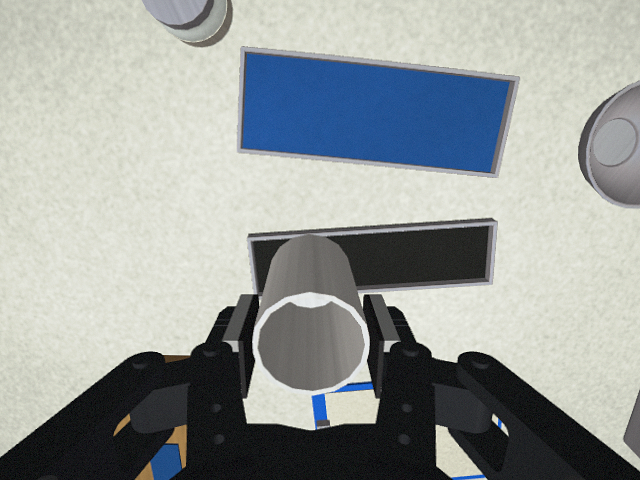

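Run:
```python
from h import *
o=manip.get_obs();cw=cam("wrist",o)
q=[onz(cw,p,.014)[:2] for p in((242,47),(518,77),(497,176),(238,152))];q=np.array(q)
print(q.round(4),'c',q.mean(0),'yaw',np.arctan2(*(q[1]-q[0]+q[2]-q[3])[::-1]),np.linalg.norm(q-np.roll(q,-1,0),axis=1))
d=np.array([onz(cw,p,.014)[:2] for p in((248,235.5),(497,220),(492,284))])
c=(d[0]+d[2])/2;print(d.round(4),'c',c,'yaw',np.arctan2(*(d[1]-d[0])[::-1]),np.linalg.norm(d[0]-d[1]),np.linalg.norm(d[2]-d[1]))
t=np.arctan2(*(d[1]-d[0])[::-1])
for s in(-.06,.06): print('dark slot',c+s*np.array([np.cos(t),np.sin(t)]))
print(o['position'])
```

```text
[[ 0.3857 -0.1644]
 [ 0.621  -0.1859]
 [ 0.614  -0.2711]
 [ 0.3782 -0.2505]] c [ 0.49972504 -0.21797704] yaw -0.08910121032270057 [0.23624099 0.08541418 0.23667711 0.08646817]
[[ 0.3835 -0.3283]
 [ 0.6199 -0.3126]
 [ 0.6247 -0.3786]] c [ 0.50413942 -0.35349422] yaw 0.06630752453292448 0.23691065500299785 0.06617125310544725
dark slot [ 0.44427127 -0.35746976]
dark slot [ 0.56400756 -0.34951869]
[ 0.44366791 -0.30123903  0.21759242]
```

```bash
python3 -m handwheel '[[[-0.057,0,0,0,0,0,0.035],[-0.057,0,0.05,0,0,0,0.035],[-0.057,0,0.1,0,0,0,0.035],[-0.057,0,0.14,0,0,0,0.035],[-0.057,0,0.155,0,0,0,0.035],[-0.057,0,0.16,0,0,0,0.035],[-0.057,0,0.16,0,0,0,0.035],[-0.057,0,0.16,0,0,0,0.035]]]' 40
python3 z.py 26 -.03
```

```text
clock: 30.48
position: [0.4444, -0.3601, 0.0598]
ee_rot: [0.707, 0.707, 0.0, 0.001]
ft_force: [-0.4, -0.0, 0.3]
grip_width: 0.499
30.475 [ 0.44441538 -0.3601069   0.05977262] 0.00012651831662917267 [-0.36110996 -0.0338859   0.30822514] 0.49886736876410237
```

View pics/both26.png

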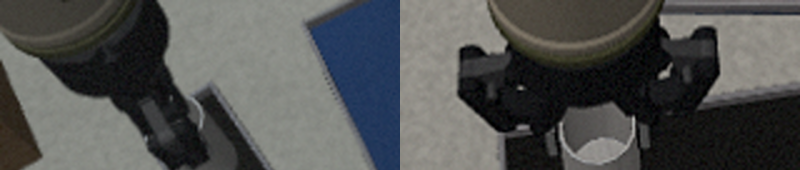

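```bash
python3 -m handwheel '[[[0.001,0,0.002,0,0,0,0.035],[0.001,0,0.004,0,0,0,0.035],[0.001,0,0.004,0,0,0,0.035],[0.001,0,0.004,0,0,0,0.035]]]' 40; python3 -m handwheel '[[[0,0,0.001,0,0,0,0.035],[0,0,0.002,0,0,0,0.035],[0,0,0.002,0,0,0,0.035]]]' 40
```

```text
clock: 31.08
position: [0.4435, -0.3587, 0.0543]
ee_rot: [0.707, 0.707, 0.0, -0.0]
ft_force: [-0.6, 0.4, -0.5]
grip_width: 0.498
clock: 31.45
position: [0.4438, -0.3591, 0.0535]
ee_rot: [0.707, 0.707, 0.0, 0.0]
ft_force: [-4.0, 2.3, 11.3]
grip_width: 0.503
```

Contact with the floor at the expected height; release, rise and look.

```bash
python3 -m handwheel '[[[0,0,-0.001,0,0,0,0.046],[0,0,-0.001,0,0,0,0.055],[0,0,-0.001,0,0,0,0.065],[0,0,-0.01,0,0,0,0.065],[0,0,-0.05,0,0,0,0.065],[0,0,-0.1,0,0,0,0.065],[0.03,0,-0.16,0,0,0,0.065],[0.08,0,-0.18,0,0,0,0.065]]]' 40
python3 - <<'E'
from h import *
o=manip.get_obs();cw=cam("wrist",o);im=manip.camera("wrist");cv2.imwrite("pics/w27.png",im)
print(o['position'],yaw(o))
E
```

```text
clock: 32.45
position: [0.444, -0.2799, 0.2363]
ee_rot: [0.708, 0.706, 0.001, 0.003]
ft_force: [1.1, 1.4, -0.6]
grip_width: 0.76
[ 0.44399673 -0.27991828  0.23625452] -0.0036036262367297564
```

View pics/w27.png

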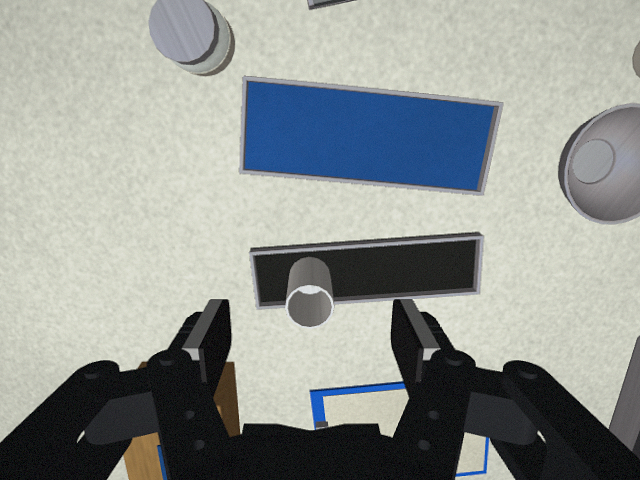

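Run:
```python
from h import *
manip.camera("wrist");o=manip.get_obs();cw=cam("wrist",o);im=manip.camera("wrist");print(o['position'],o['joint_velocities'].round(3).max())
cv2.imwrite("pics/w28.png",im)
```

```text
[ 0.44601666 -0.27431265  0.23638593] 0.076
```

View pics/w28.png

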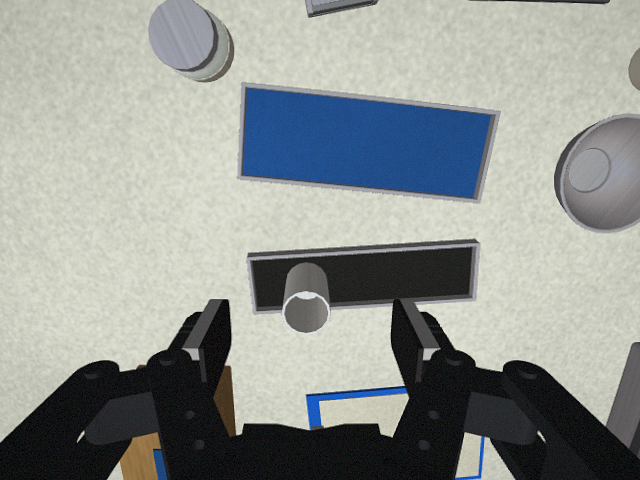

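Run:
```python
from h import *
o=manip.get_obs();cw=cam("wrist",o);print(o['position'])
for n,c in(("dark",((247,255),(480,240),(476,299),(254,313.5))),("blue",((242,83),(500,112),(481,202),(238,178)))):
    d=np.array([onz(cw,p,.014)[:2] for p in c]);t=np.arctan2(*(d[1]-d[0]+d[2]-d[3])[::-1]);m=d.mean(0)
    print(n,m,t,np.linalg.norm(d-np.roll(d,-1,0),axis=1).round(4))
    u=np.array([np.cos(t),np.sin(t)]);v=np.array([-u[1],u[0]])
    if n=="dark":
        b=onz(cw,(306,313),.076)[:2];print('beaker',b,'in tray',(b-m)@u,(b-m)@v);print('next',m+.06*u)
    else: print(m-.06*u,m+.06*u)
```

```text
[ 0.44487236 -0.2766288   0.23466708]
dark [ 0.50134211 -0.3548118 ] 0.07045418642149873 [0.2365 0.0661 0.2373 0.0664]
beaker [ 0.44130548 -0.36214534] in tray -0.06040393166518248 -0.003089014677930127
next [ 0.56119326 -0.35058805]
blue [ 0.4979811  -0.22087819] -0.09521598653109825 [0.237  0.0848 0.2377 0.0853]
[ 0.43825287 -0.21517386] [ 0.55770932 -0.22658252]
```

```bash
python3 -m handwheel '[[[0.055,0.003,-0.01,0,0,0,0.08],[0.11,0.006,-0.015,0,0,0,0.08],[0.165,0.009,-0.015,0,0,0,0.08],[0.22,0.01,-0.015,0,0,0,0.08],[0.275,0.01,-0.015,0,0,0,0.08],[0.33,0.005,-0.015,0,0,0,0.08],[0.385,0,-0.015,0,0,0,0.08],[0.43,-0.005,-0.015,0,0,0,0.08]]]' 40
python3 -m handwheel '[[[0,0,0,0,0,0,0.08],[0,0,0,0,0,0,0.08]]]'
python3 - <<'E'
from h import *
o=manip.get_obs();cw=cam("wrist",o);im=manip.camera("wrist");cv2.imwrite("pics/w29.png",im)
print(o['position'],yaw(o))
E
```

```text
clock: 33.6
position: [0.4384, 0.1525, 0.2471]
ee_rot: [0.707, 0.707, -0.0, -0.0]
ft_force: [0.2, 0.1, -0.2]
grip_width: 0.936
clock: 33.85
position: [0.4389, 0.15, 0.247]
ee_rot: [0.708, 0.707, -0.0, 0.0]
ft_force: [-0.4, -0.1, 0.2]
grip_width: 0.939
[0.43892685 0.1500078  0.24696031] -0.0013238980051147918
```

View pics/w29.png

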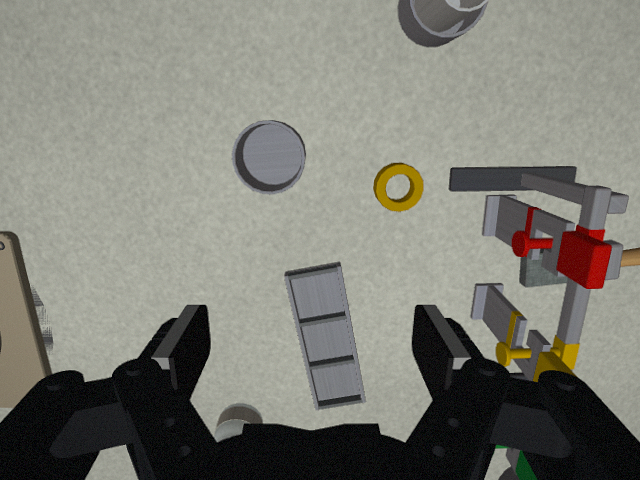

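Run:
```python
from h import *
o=manip.get_obs();cw=cam("wrist",o);print(o['position'])
c=onz(cw,(269,157.5),.045);print(c,np.linalg.norm(onz(cw,(232.5,157),.045)-onz(cw,(306,157),.045)))
```

```text
[0.43900193 0.1496732  0.24703135]
[0.40155812 0.19543916 0.045     ] 0.06557597921499783
```

```bash
python3 -m handwheel '[[[0.046,-0.0375,0,0,0,0,0.0854],[0.046,-0.0375,0.05,0,0,0,0.0854],[0.046,-0.0375,0.1,0,0,0,0.0854],[0.046,-0.0375,0.127,0,0,0,0.0854],[0.046,-0.0375,0.127,0,0,0,0.0854],[0.046,-0.0375,0.127,0,0,0,0.0854],[0.046,-0.0375,0.127,0,0,0,0.0854]]]' 40
python3 - <<'E'
from h import *
o=manip.get_obs();cw=cam("wrist",o);im=manip.camera("wrist");cv2.imwrite("pics/w30.png",im)
print(o['position'],yaw(o))
E
```

```text
clock: 34.78
position: [0.4021, 0.1975, 0.1217]
ee_rot: [0.707, 0.707, 0.001, 0.0]
ft_force: [-0.3, -0.2, 0.4]
grip_width: 1.004
[0.40205493 0.19748471 0.12173336] -0.0005835748686940195
```

View pics/w30.png

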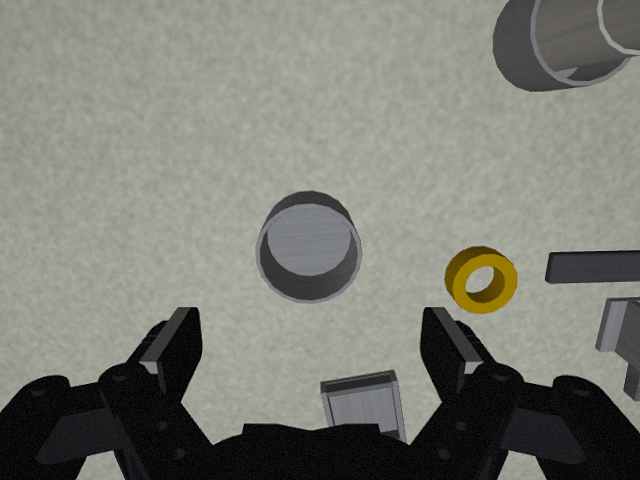

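Run:
```python
from h import *
o=manip.get_obs();cw=cam("wrist",o);print(o['position'])
c=onz(cw,(309,252.5),.045);print(c,np.linalg.norm(onz(cw,(256,250),.045)-onz(cw,(362,250),.045)))
```

```text
[0.40189948 0.19746686 0.12155001]
[0.40060562 0.19753062 0.045     ] 0.06452836998837383
```

```bash
python3 -m handwheel '[[[0,-0.001,0.03,0,0,0,0.0854],[0,-0.001,0.07,0,0,0,0.0854],[0,-0.001,0.104,0,0,0,0.0854],[0,-0.001,0.104,0,0,0,0.0854],[0,-0.001,0.104,0,0,0,0.07],[0,-0.001,0.104,0,0,0,0.055],[0,-0.001,0.104,0,0,0,0.055],[0,-0.001,0.104,0,0,0,0.055]]]' 50
python3 z.py 31 0.01
```

```text
clock: 35.83
position: [0.4012, 0.1979, 0.0186]
ee_rot: [0.707, 0.707, 0.001, 0.001]
ft_force: [-3.2, -0.5, 8.4]
grip_width: 0.76
35.825 [0.40124073 0.19793578 0.01859427] -0.0003660313176557915 [-3.24721635 -0.50507216  8.41345207] 0.7602072588989616
```

View pics/both31.png

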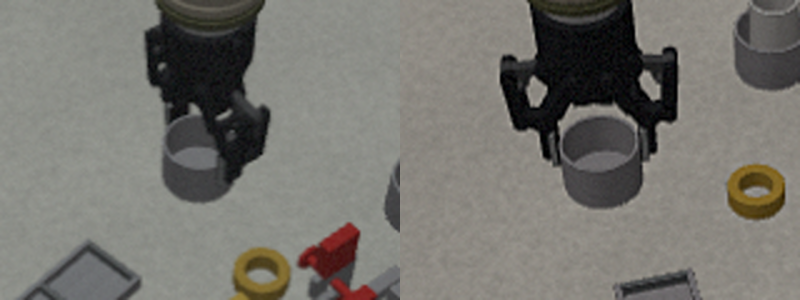

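```bash
python3 -m handwheel '[[[0,0,-0.02,0,0,0,0.055],[0,0,-0.06,0,0,0,0.055],[0,0,-0.11,0,0,0,0.055],[0,0,-0.15,0,0,0,0.055],[0,0.01,-0.15,0,0,0,0.055],[-0.05,0.02,-0.15,0,0,0,0.055],[-0.1,0.03,-0.15,0,0,0,0.055],[-0.15,0.04,-0.15,0,0,0,0.055]]]' 60
python3 -m handwheel '[[[-0.05,0,0,0,0,0.03,0.055],[-0.1,0,0,0,0,0.06,0.055],[-0.15,0,0,0,0,0.09,0.055],[-0.2,0,0,0,0,0.09,0.055],[-0.21,0,0,0,0,0.09,0.055],[-0.21,0,0,0,0,0.09,0.055],[-0.21,0,0,0,0,0.09,0.055]]]' 60
python3 - <<'E'
from h import *
o=manip.get_obs();cw=cam("wrist",o);im=manip.camera("wrist");cv2.imwrite("pics/w32.png",im)
print(o['position'],yaw(o))
E
python3 d.py .441 -.2137 .017 -.091
```

```text
clock: 36.92
position: [0.4402, 0.0456, 0.1663]
ee_rot: [0.707, 0.707, 0.0, 0.0]
ft_force: [0.9, 0.3, -1.4]
grip_width: 0.761
clock: 37.8
position: [0.4403, -0.1612, 0.1662]
ee_rot: [0.738, 0.675, 0.0, -0.0]
ft_force: [0.7, 0.9, -1.8]
grip_width: 0.759
[ 0.44025386 -0.16124127  0.1661987 ] -0.08804620099316092
[ 0.44030643 -0.1612072   0.16625737] tool d [-0.0523  0.0053  0.1492] az 0.003
```

View pics/w32.png

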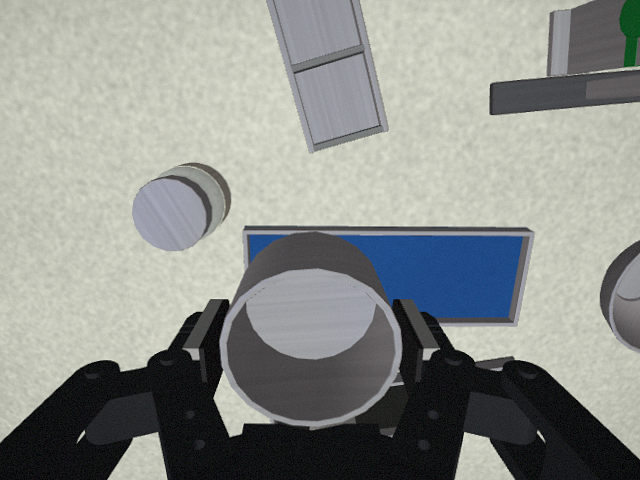

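Run:
```python
from h import *
o=manip.get_obs();cw=cam("wrist",o)
a,b,c=[onz(cw,p,.014)[:2] for p in((243,227.5),(533,229.5),(517,326))]
print(a,b,c,np.linalg.norm(a-b),np.linalg.norm(b-c));m=(a+c)/2;u=(b-a)/np.linalg.norm(b-a);print(m,np.arctan2(u[1],u[0]),m-.058*u)
# jar position
j=onz(cw,(172,213),.07);print('jar',j)
```

```text
[ 0.38521166 -0.1614918 ] [ 0.62062837 -0.18387033] [ 0.61438264 -0.27284837] 0.23647796663331158 0.0891969734463259
[ 0.49979715 -0.21717009] -0.09477445217894642 [ 0.44205744 -0.21168139]
jar [ 0.35225448 -0.13321448  0.07      ]
```

```bash
python3 -m handwheel '[[[-0.0515,0.0055,0,0,0,0.003,0.055],[-0.0515,0.0055,0.05,0,0,0.003,0.055],[-0.0515,0.0055,0.1,0,0,0.003,0.055],[-0.0515,0.0055,0.135,0,0,0.003,0.055],[-0.0515,0.0055,0.142,0,0,0.003,0.055],[-0.0515,0.0055,0.142,0,0,0.003,0.055],[-0.0515,0.0055,0.142,0,0,0.003,0.055]]]' 60
python3 - <<'E'
from h import *
o=manip.get_obs();cw=cam("wrist",o);im=manip.camera("wrist");cv2.imwrite("pics/w33.png",im)
print(o['position'],yaw(o),o['ft_force'])
E
```

```text
clock: 38.72
position: [0.4421, -0.2144, 0.0256]
ee_rot: [0.739, 0.674, 0.001, 0.001]
ft_force: [0.1, 0.6, -0.8]
grip_width: 0.758
[ 0.44205149 -0.21437247  0.02558392] -0.09228066558504185 [ 0.05629016  0.55997942 -0.83262531]
```

View pics/w33.png

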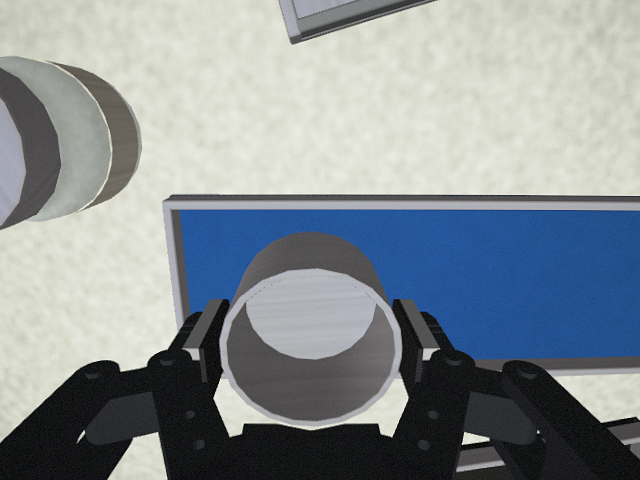

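```bash
python3 -m handwheel '[[[0.0005,0,0.002,0,0,0,0.055],[0.0005,0,0.004,0,0,0,0.055],[0.0005,0,0.004,0,0,0,0.055],[0.0005,0,0.004,0,0,0,0.055]]]' 60; python3 -m handwheel '[[[0,0,0.001,0,0,0,0.055],[0,0,0.002,0,0,0,0.055],[0,0,0.002,0,0,0,0.055]]]'
```

```text
clock: 39.28
position: [0.4417, -0.2141, 0.0227]
ee_rot: [0.739, 0.673, 0.001, 0.0]
ft_force: [-11.0, 5.3, 29.3]
grip_width: 0.76
clock: 39.65
position: [0.4417, -0.2141, 0.0225]
ee_rot: [0.739, 0.673, 0.001, 0.0]
ft_force: [-22.1, 9.6, 58.6]
grip_width: 0.763
```

```bash
python3 -m handwheel '[[[0,0,-0.003,0,0,0,0.055],[0,0,-0.004,0,0,0,0.055],[0,0,-0.004,0,0,0,0.055]]]'; python3 -m handwheel '[[[0,0,0,0,0,0,0.068],[0,0,0,0,0,0,0.075],[0,0,0,0,0,0,0.083],[0,0,-0.01,0,0,0,0.083],[0,0,-0.05,0,0,0,0.083],[0,0,-0.1,0,0,0,0.083],[0.03,0,-0.16,0,0,0,0.083],[0.06,0,-0.18,0,0,0,0.083]]]'
python3 -m handwheel '[[[0,0,0,0,0,-0.09,0.065],[0,0,0,0,0,-0.09,0.065]]]'
python3 - <<'E'
from h import *
o=manip.get_obs();cw=cam("wrist",o);im=manip.camera("wrist");cv2.imwrite("pics/w34.png",im)
print(o['position'],yaw(o),o['ft_force'])
E
```

```text
clock: 40.02
position: [0.4415, -0.2141, 0.0228]
ee_rot: [0.739, 0.673, 0.0, 0.0]
ft_force: [-1.6, -0.2, 8.1]
grip_width: 0.759
clock: 41.02
position: [0.4476, -0.1542, 0.2064]
ee_rot: [0.74, 0.673, 0.001, 0.002]
ft_force: [0.3, 0.1, -0.9]
grip_width: 0.968
clock: 41.28
position: [0.4466, -0.1541, 0.2031]
ee_rot: [0.708, 0.706, 0.0, 0.0]
ft_force: [0.0, -0.3, -0.5]
grip_width: 0.759
[ 0.44655751 -0.15414976  0.20306303] -0.0031015904998676334 [ 0.00668568 -0.25668971 -0.52828626]
```

View pics/w34.png

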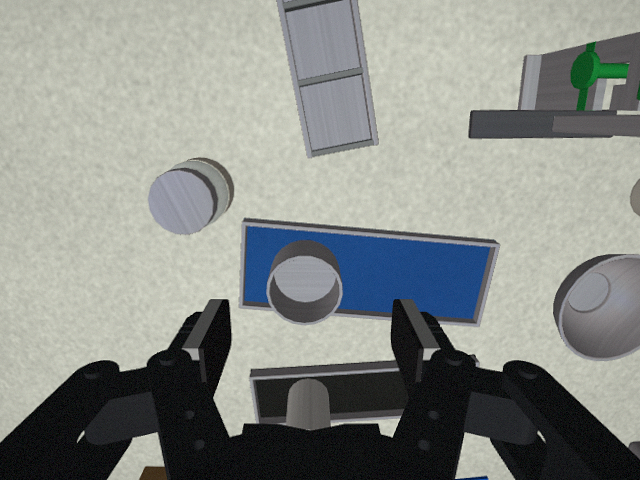

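```bash
python3 - <<'E'
from h import *
o=manip.get_obs();cw=cam("wrist",o)
a,b,c=[onz(cw,p,.014)[:2] for p in((243,219),(498.5,241),(480,326))]
m=(a+c)/2;u=(b-a)/np.linalg.norm(b-a);v=np.array([-u[1],u[0]])
p=onz(cw,(305,290),.049)[:2];print(p,m,(p-m)@u,(p-m)@v,np.linalg.norm(a-b),np.linalg.norm(b-c))
E
python3 d.py .53 .26 .25 0
```

```text
[ 0.4408301  -0.21514008] [ 0.49953272 -0.21676661] -0.05859621618910605 -0.0038892454816053046 0.23528817407125718 0.08883476771281384
[ 0.44632437 -0.15440932  0.20259819] tool d [ 0.4148  0.0816 -0.0474] az -0.005
```

```bash
python3 -m handwheel '[[[0.05,0,-0.02,0,0,0,0.065],[0.1,0,-0.048,0,0,0,0.065],[0.15,0,-0.048,0,0,0,0.065],[0.2,0.01,-0.048,0,0,0,0.065],[0.25,0.02,-0.048,0,0,0,0.065],[0.3,0.04,-0.048,0,0,0,0.065],[0.35,0.06,-0.048,0,0,0,0.065],[0.4,0.08,-0.048,0,0,0,0.065]]]'
python3 -m handwheel '[[[0,0,0,0,0,0,0.065],[0,0,0,0,0,0,0.065]]]'
python3 - <<'E'
from h import *
o=manip.get_obs();cw=cam("wrist",o);im=manip.camera("wrist");cv2.imwrite("pics/w35.png",im)
print(o['position'],yaw(o),o['ft_force'])
E
```

```text
clock: 42.32
position: [0.5285, 0.2463, 0.2499]
ee_rot: [0.709, 0.705, -0.0, -0.0]
ft_force: [1.0, -0.7, 0.6]
grip_width: 0.757
clock: 42.58
position: [0.5278, 0.2445, 0.2497]
ee_rot: [0.709, 0.705, -0.001, -0.0]
ft_force: [0.7, -0.2, -0.8]
grip_width: 0.757
[0.52783527 0.24449289 0.24968421] -0.005133778269274889 [ 0.72169331 -0.20563016 -0.76435381]
```

View pics/w35.png

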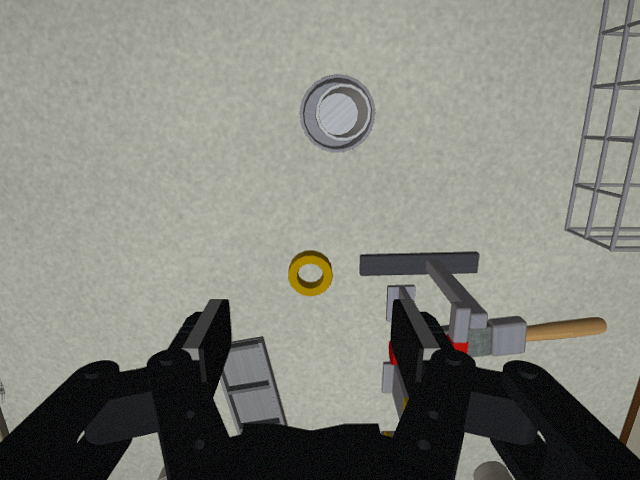

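Run:
```python
from h import *
o=manip.get_obs();cw=cam("wrist",o);m=R.from_quat(o['ee_rot']).as_matrix()
b=onz(cw,(342.5,112),.077);print(b,np.linalg.norm(onz(cw,(313,112),.077)-onz(cw,(372,112),.077)),'cup',onz(cw,(338,112),.045),(m.T@(b-o['position'])))
```

```text
[0.55317555 0.32747733 0.077     ] 0.04667463060092098 cup [0.55182971 0.32820092 0.045     ] [0.08381067 0.0248291  0.17294861]
```

```bash
python3 -m handwheel '[[[0.05,0.015,0,0,0,0,0.07],[0.083,0.025,0,0,0,0,0.07],[0.083,0.025,0.06,0,0,0,0.07],[0.083,0.025,0.11,0,0,0,0.07],[0.083,0.025,0.11,0,0,0,0.07],[0.083,0.025,0.11,0,0,0,0.07],[0.083,0.025,0.11,0,0,0,0.07]]]'
python3 - <<'E'
from h import *
o=manip.get_obs();cw=cam("wrist",o);im=manip.camera("wrist");cv2.imwrite("pics/w36.png",im)
print(o['position'],yaw(o),o['ft_force'])
E
```

```text
clock: 43.5
position: [0.5543, 0.3289, 0.1434]
ee_rot: [0.708, 0.706, 0.002, 0.001]
ft_force: [-0.2, 1.2, -0.1]
grip_width: 0.818
[0.55432482 0.32892115 0.14340129] -0.003761113828596891 [-0.21574555  1.24828318 -0.05066079]
```

View pics/w36.png

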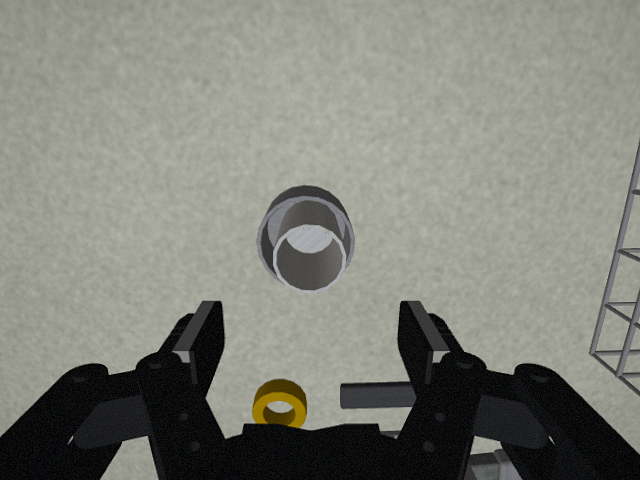

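```bash
python3 -m handwheel '[[[0.001,0,0.03,0,0,0,0.07],[0.001,0,0.06,0,0,0,0.07],[0.001,0,0.088,0,0,0,0.07],[0.001,0,0.088,0,0,0,0.07],[0.001,0,0.088,0,0,0,0.055],[0.001,0,0.088,0,0,0,0.035],[0.001,0,0.088,0,0,0,0.035],[0.001,0,0.088,0,0,0,0.035]]]' 30
python3 -m handwheel '[[[0,0,-0.01,0,0,0,0.035],[0,0,-0.04,0,0,0,0.035],[0,0,-0.08,0,0,0,0.035],[0,0,-0.13,0,0,0,0.035],[0,0,-0.17,0,0,0,0.035],[0,0,-0.17,0,0,0,0.035],[0,0,-0.17,0,0,0,0.035]]]' 40
python3 z.py 37 -.03
```

```text
clock: 44.55
position: [0.554, 0.3302, 0.0546]
ee_rot: [0.708, 0.706, 0.002, 0.0]
ft_force: [-2.0, -0.1, 8.0]
grip_width: 0.5
clock: 45.42
position: [0.5527, 0.3292, 0.2221]
ee_rot: [0.708, 0.706, -0.0, 0.0]
ft_force: [0.0, 0.1, -2.5]
grip_width: 0.493
45.425 [0.55272503 0.32923877 0.22207458] -0.0029636565310200876 [ 0.03212644  0.1008242  -2.5247939 ] 0.4934083771150787
```

View pics/both37.png

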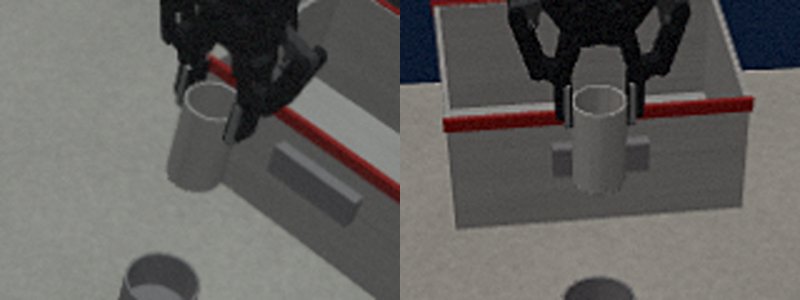

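Run:
```python
from h import *
o=manip.get_obs();p=o['position'];c=cam("scene")
print(proj(c,p+[0,0,.023])*1,proj(c,p+[0,0,-.049]))
im=manip.camera("wrist");cv2.imwrite("pics/w38.png",im)
```

```text
[458.91180764  95.69771243] [450.89226366 124.54414319]
```

View pics/w38.png

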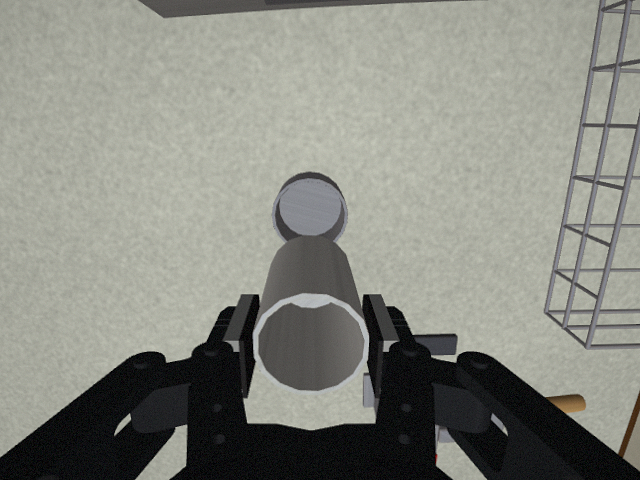

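```bash
python3 -m handwheel '[[[-0.05,-0.025,0,0,0,0,0.035],[-0.1,-0.05,0,0,0,0,0.035],[-0.15,-0.075,0,0,0,0,0.035],[-0.2,-0.09,0,0,0,0,0.035],[-0.25,-0.09,0,0,0,0,0.035],[-0.3,-0.09,0,0,0,0,0.035],[-0.35,-0.09,0,0,0,0,0.035],[-0.4,-0.09,0,0,0,0,0.035]]]' 40
python3 -m handwheel '[[[-0.05,0,0,0,0,0,0.035],[-0.1,0.02,0,0,0,0,0.035],[-0.15,0.05,0,0,0,0,0.035],[-0.2,0.08,0,0,0,0,0.035],[-0.23,0.1,0,0,0,0,0.035],[-0.23,0.1,0,0,0,0,0.035],[-0.23,0.1,0,0,0,0,0.035]]]' 40
python3 d.py .5635 -.3495 .06 0
python3 - <<'E'
from h import *
o=manip.get_obs();cw=cam("wrist",o);im=manip.camera("wrist");cv2.imwrite("pics/w39.png",im)
print(o['position'],yaw(o))
E
```

```text
clock: 46.58
position: [0.4612, -0.0718, 0.2218]
ee_rot: [0.708, 0.706, -0.0, -0.0]
ft_force: [0.6, 0.0, -0.3]
grip_width: 0.497
clock: 47.45
position: [0.5608, -0.2998, 0.2214]
ee_rot: [0.708, 0.706, -0.0, -0.001]
ft_force: [-0.1, 0.2, -0.6]
grip_width: 0.497
[ 0.56075553 -0.2997724   0.22140162] tool d [-0.0499  0.0031  0.1613] az -0.003
[ 0.56075553 -0.2997724   0.22140162] -0.0025663201010623048
```

View pics/w39.png

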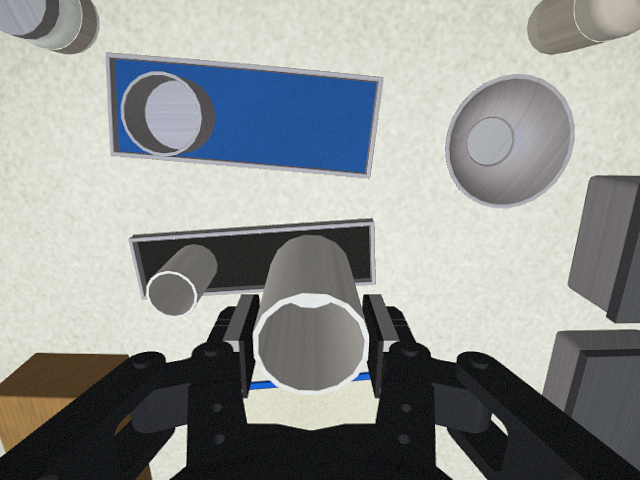

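```bash
python3 - <<'E'
from h import *
o=manip.get_obs();cw=cam("wrist",o)
a,b,c=[onz(cw,p,.014)[:2] for p in((130,237),(374,220),(376,283.5))]
m=(a+c)/2;u=(b-a)/np.linalg.norm(b-a);print(m,m+.06*u,np.linalg.norm(a-b),np.linalg.norm(b-c))
E
python3 -m handwheel '[[[-0.05,0.003,0,0,0,0,0.035],[-0.05,0.003,0.05,0,0,0,0.035],[-0.05,0.003,0.1,0,0,0,0.035],[-0.05,0.003,0.14,0,0,0,0.035],[-0.05,0.003,0.155,0,0,0,0.035],[-0.05,0.003,0.162,0,0,0,0.035],[-0.05,0.003,0.162,0,0,0,0.035],[-0.05,0.003,0.162,0,0,0,0.035]]]' 40
```

```text
[ 0.50509715 -0.35352034] [ 0.56495441 -0.34938411] 0.23668915572845534 0.06586033797921505
clock: 48.5
position: [0.5648, -0.351, 0.062]
ee_rot: [0.708, 0.706, 0.0, 0.001]
ft_force: [-0.3, 0.4, -0.5]
grip_width: 0.489
```

```bash
python3 -m handwheel '[[[0.001,0,0.002,0,0,0,0.035],[0.001,0,0.004,0,0,0,0.035],[0.001,0,0.005,0,0,0,0.035],[0.001,0,0.005,0,0,0,0.035]]]' 40; python3 -m handwheel '[[[0,0,0.001,0,0,0,0.035],[0,0,0.0015,0,0,0,0.035],[0,0,0.0015,0,0,0,0.035]]]' 40
```

```text
clock: 49.0
position: [0.5639, -0.3495, 0.0552]
ee_rot: [0.708, 0.706, -0.0, -0.0]
ft_force: [-1.0, 0.1, -0.4]
grip_width: 0.495
clock: 49.38
position: [0.5639, -0.3496, 0.0538]
ee_rot: [0.708, 0.706, 0.0, 0.0]
ft_force: [0.7, -0.2, -0.4]
grip_width: 0.498
```

```bash
python3 -m handwheel '[[[0,0,0.001,0,0,0,0.035],[0,0,0.001,0,0,0,0.035],[0,0,0.001,0,0,0,0.035]]]' 40
```

```text
clock: 49.75
position: [0.564, -0.3498, 0.0537]
ee_rot: [0.708, 0.706, 0.0, 0.0]
ft_force: [-2.3, 1.7, 6.2]
grip_width: 0.494
```

Contact. Release, rise, and head back for the far cup.

```bash
python3 -m handwheel '[[[0,0,-0.0005,0,0,0,0.046],[0,0,-0.0005,0,0,0,0.055],[0,0,-0.0005,0,0,0,0.065],[0,0,-0.01,0,0,0,0.065],[0,0,-0.05,0,0,0,0.065],[0,0,-0.1,0,0,0,0.065],[0.03,0,-0.16,0,0,0,0.065],[0.08,0,-0.18,0,0,0,0.065]]]' 40
python3 -m handwheel '[[[0,-0.02,0,0,0,0,0.08],[0,-0.02,0,0,0,0,0.08]]]'
python3 - <<'E'
from h import *
o=manip.get_obs();cw=cam("wrist",o);im=manip.camera("wrist");cv2.imwrite("pics/w40.png",im)
print(o['position'],yaw(o))
E
```

```text
clock: 50.75
position: [0.5646, -0.2714, 0.2373]
ee_rot: [0.71, 0.705, 0.001, 0.003]
ft_force: [1.4, 1.4, 0.4]
grip_width: 0.76
clock: 51.0
position: [0.5436, -0.2698, 0.2342]
ee_rot: [0.708, 0.706, 0.0, 0.001]
ft_force: [1.0, -0.3, -0.2]
grip_width: 0.94
[ 0.54362768 -0.26980499  0.23417159] -0.0035474393359645616
```

View pics/w40.png

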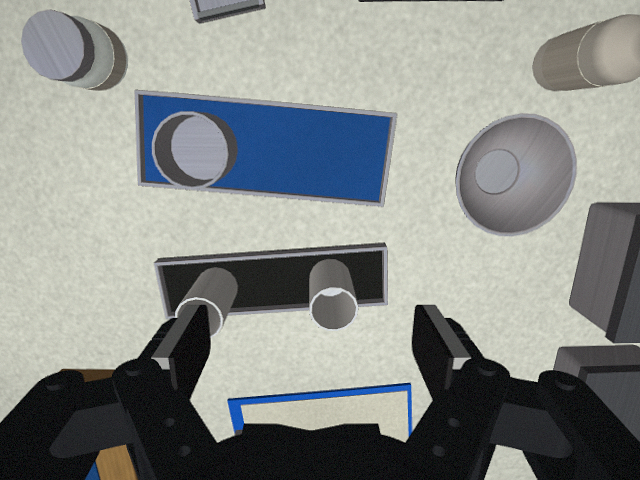

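```bash
python3 -m handwheel '[[[0.05,-0.03,0,0,0,0,0.08],[0.1,-0.055,-0.01,0,0,0,0.08],[0.15,-0.08,-0.01,0,0,0,0.08],[0.2,-0.08,-0.01,0,0,0,0.08],[0.25,-0.08,-0.01,0,0,0,0.08],[0.3,-0.08,-0.01,0,0,0,0.08],[0.35,-0.08,-0.01,0,0,0,0.08],[0.4,-0.07,-0.01,0,0,0,0.08]]]'
python3 -m handwheel '[[[0.04,0.02,0,0,0,0,0.0854],[0.08,0.045,0,0,0,0,0.0854],[0.12,0.07,0,0,0,0,0.0854],[0.13,0.07,0,0,0,0,0.0854],[0.13,0.07,0,0,0,0,0.0854]]]'
python3 - <<'E'
from h import *
o=manip.get_obs();cw=cam("wrist",o);im=manip.camera("wrist");cv2.imwrite("pics/w41.png",im)
print(o['position'],yaw(o))
E
```

```text
clock: 52.05
position: [0.4758, 0.132, 0.243]
ee_rot: [0.709, 0.706, 0.0, -0.0]
ft_force: [0.6, -0.0, 1.4]
grip_width: 0.937
clock: 52.68
position: [0.5458, 0.2607, 0.2422]
ee_rot: [0.708, 0.706, -0.0, -0.0]
ft_force: [0.5, -1.1, -0.0]
grip_width: 1.002
[0.54577816 0.26066139 0.24220807] -0.0026402839962611922
```

View pics/w41.png

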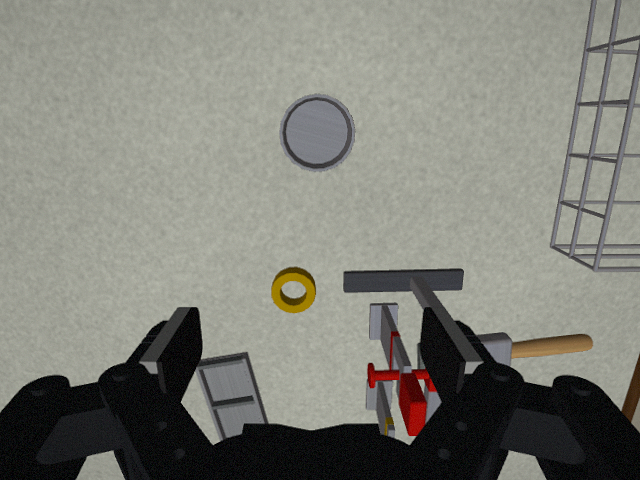

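Run:
```python
from h import *
o=manip.get_obs();cw=cam("wrist",o);m=R.from_quat(o['ee_rot']).as_matrix()
b=onz(cw,(317,132.5),.045);print(b,(m.T@(b-o['position'])),np.linalg.norm(onz(cw,(280,132),.045)-onz(cw,(354.5,132),.045)))
```

```text
[0.55121106 0.32694303 0.045     ] [0.06742347 0.00515519 0.19751281] 0.06435763930761507
```

```bash
python3 -m handwheel '[[[0.03,0.003,0,0,0,0,0.0854],[0.067,0.005,0,0,0,0,0.0854],[0.067,0.005,0.05,0,0,0,0.0854],[0.067,0.005,0.1,0,0,0,0.0854],[0.067,0.005,0.12,0,0,0,0.0854],[0.067,0.005,0.12,0,0,0,0.0854],[0.067,0.005,0.12,0,0,0,0.0854]]]' 50
python3 - <<'E'
from h import *
o=manip.get_obs();cw=cam("wrist",o);im=manip.camera("wrist");cv2.imwrite("pics/w42.png",im)
print(o['position'],yaw(o))
E
```

```text
clock: 53.6
position: [0.5522, 0.3278, 0.1253]
ee_rot: [0.708, 0.706, 0.002, 0.0]
ft_force: [0.3, 1.2, 0.5]
grip_width: 1.003
[0.55215937 0.32784519 0.12533517] -0.003589620103274181
```

View pics/w42.png

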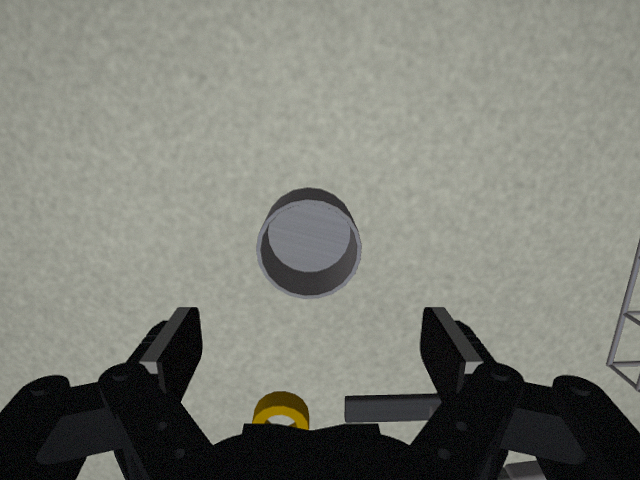

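```bash
python3 -m handwheel '[[[0.0005,-0.001,0.03,0,0,0,0.0854],[0.0005,-0.001,0.07,0,0,0,0.0854],[0.0005,-0.001,0.105,0,0,0,0.0854],[0.0005,-0.001,0.105,0,0,0,0.0854],[0.0005,-0.001,0.105,0,0,0,0.07],[0.0005,-0.001,0.105,0,0,0,0.055],[0.0005,-0.001,0.105,0,0,0,0.055],[0.0005,-0.001,0.105,0,0,0,0.055]]]' 50
python3 -m handwheel '[[[0,0,-0.01,0,0,0,0.055],[0,0,-0.04,0,0,0,0.055],[0,0,-0.08,0,0,0,0.055],[0,0,-0.13,0,0,0,0.055],[0,0,-0.18,0,0,0,0.055],[0,0,-0.18,0,0,0,0.055],[0,0,-0.18,0,0,0,0.055]]]' 60
python3 z.py 43 -.02
```

```text
clock: 54.65
position: [0.5515, 0.3291, 0.021]
ee_rot: [0.708, 0.706, 0.002, 0.001]
ft_force: [-0.1, -1.4, 6.2]
grip_width: 0.743
clock: 55.52
position: [0.5498, 0.3278, 0.1981]
ee_rot: [0.708, 0.706, 0.0, 0.0]
ft_force: [0.5, 0.1, -2.3]
grip_width: 0.737
55.525 [0.54978867 0.32784096 0.19810456] -0.002922722006233384 [ 0.49722405  0.05012343 -2.25658139] 0.7369445730629977
```

View pics/both43.png

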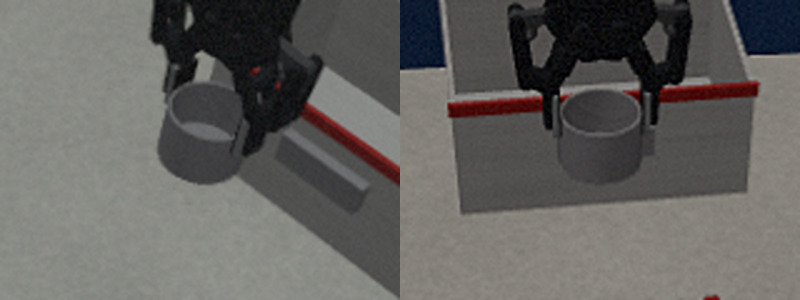

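Run:
```python
from h import *
o=manip.get_obs();im=manip.camera("wrist");cv2.imwrite("pics/w44.png",im);print(o['position'],o['grip_width'])
```

```text
[0.54937703 0.32747949 0.19662258] 0.7436602890957724
```

View pics/w44.png

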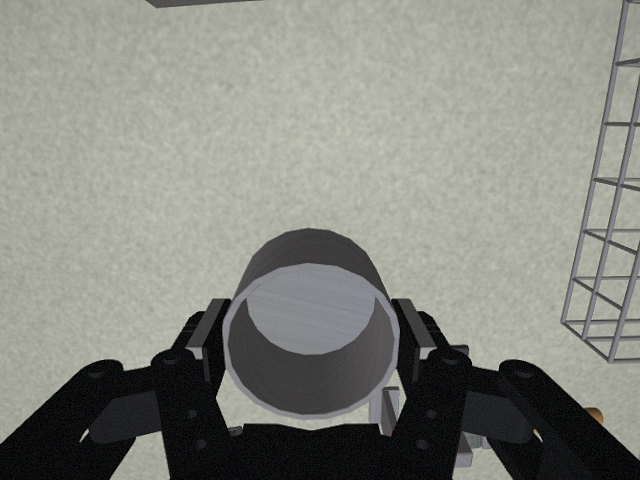

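Run:
```python
from h import *
c=manip.calibration("wrist");T=np.eye(4);T[:3,:3]=R.from_quat([.708,.706,0,.001]).as_matrix();T[:3,3]=[.5436,-.2698,.2342]
cw=(c,T@c['tool_from_camera'])
b=onz(cw,(517,174),.045);print(b,onz(cw,(457,175),.045), onz(cw,(560,60),.0))
a,b,d=[onz(cw,p,.014)[:2] for p in((135,91),(396,115),(383,206))]
m=(a+d)/2;u=(b-a)/np.linalg.norm(b-a);v=np.array([-u[1],u[0]]);print(m,np.arctan2(u[1],u[0]),m+.058*u)
p=onz(cw,(194,150),.049)[:2];print('cup',(p-m)@u,(p-m)@v)
```

```text
[ 0.72533608 -0.2371139   0.045     ] [ 0.67168373 -0.23820833  0.045     ] [ 7.76125993e-01 -1.36754972e-01 -5.55111512e-17]
[ 0.49968776 -0.21903002] -0.09435972206451619 [ 0.55742975 -0.22449477]
cup -0.05468442725148989 -0.002081451046841881
```

```bash
python3 -m handwheel '[[[-0.05,-0.025,0,0,0,0,0.055],[-0.1,-0.05,0,0,0,0,0.055],[-0.15,-0.075,0,0,0,0,0.055],[-0.2,-0.09,0,0,0,0,0.055],[-0.25,-0.09,0,0,0,0,0.055],[-0.3,-0.09,0,0,0,0,0.055],[-0.35,-0.09,0,0,0,0,0.055],[-0.4,-0.09,0,0,0,0,0.055]]]' 60
python3 -m handwheel '[[[-0.05,0.01,0,0,0,0.03,0.055],[-0.08,0.04,0,0,0,0.06,0.055],[-0.1,0.08,0,0,0,0.09,0.055],[-0.1,0.09,0,0,0,0.09,0.055],[-0.1,0.09,0,0,0,0.09,0.055],[-0.1,0.09,0,0,0,0.09,0.055]]]' 60
python3 - <<'E'
from h import *
o=manip.get_obs();cw=cam("wrist",o);im=manip.camera("wrist");cv2.imwrite("pics/w45.png",im)
print(o['position'],yaw(o))
E
python3 d.py .556 -.223 .029 -.093
```

```text
clock: 56.68
position: [0.4581, -0.0733, 0.1972]
ee_rot: [0.708, 0.706, -0.0, -0.0]
ft_force: [1.2, -0.9, -0.6]
grip_width: 0.742
clock: 57.42
position: [0.5477, -0.1714, 0.1976]
ee_rot: [0.739, 0.674, -0.0, -0.0]
ft_force: [-0.4, 0.0, -1.1]
grip_width: 0.742
[ 0.54766543 -0.17140165  0.19762282] -0.09220194978790729
[ 0.54773681 -0.17149192  0.19787948] tool d [-0.0506  0.013   0.1689] az 0.001
```

View pics/w45.png

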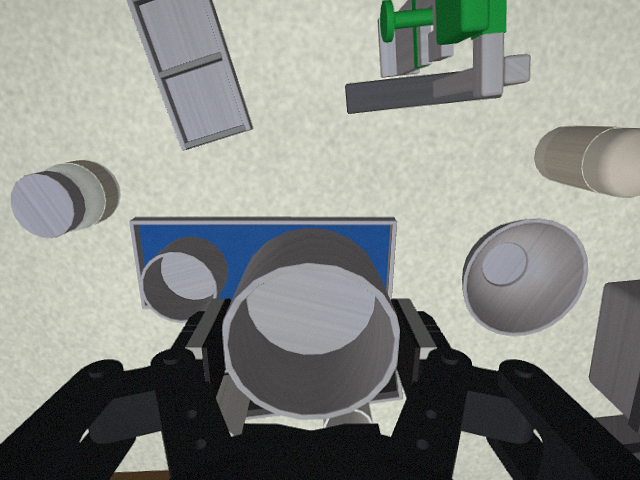

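```bash
python3 -m handwheel '[[[-0.0505,0.013,0,0,0,0,0.055],[-0.0505,0.013,0.05,0,0,0,0.055],[-0.0505,0.013,0.1,0,0,0,0.055],[-0.0505,0.013,0.15,0,0,0,0.055],[-0.0505,0.013,0.165,0,0,0,0.055],[-0.0505,0.013,0.169,0,0,0,0.055],[-0.0505,0.013,0.169,0,0,0,0.055],[-0.0505,0.013,0.169,0,0,0,0.055]]]' 60
python3 - <<'E'
from h import *
o=manip.get_obs();cw=cam("wrist",o);im=manip.camera("wrist");cv2.imwrite("pics/w46.png",im)
print(o['position'],yaw(o))
E
```

```text
clock: 58.48
position: [0.5579, -0.2239, 0.0307]
ee_rot: [0.739, 0.673, 0.001, 0.001]
ft_force: [-0.3, 0.5, 0.4]
grip_width: 0.74
[ 0.55788548 -0.22385806  0.0306875 ] -0.0929955759612156
```

View pics/w46.png

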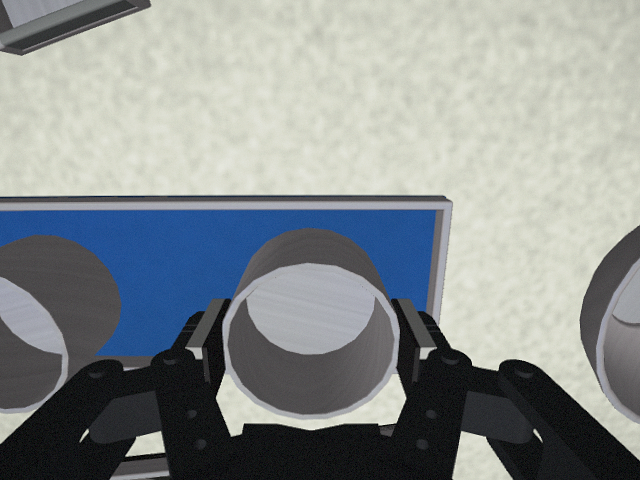

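Well placed in the tray; creep down to contact.

```bash
python3 -m handwheel '[[[0,0,0.002,0,0,0,0.055],[0,0,0.003,0,0,0,0.055],[0,0,0.003,0,0,0,0.055],[0,0,0.003,0,0,0,0.055]]]' 60; python3 -m handwheel '[[[0,0,0.001,0,0,0,0.055],[0,0,0.001,0,0,0,0.055],[0,0,0.001,0,0,0,0.055]]]' 60
```

```text
clock: 59.02
position: [0.5567, -0.2235, 0.0258]
ee_rot: [0.739, 0.673, 0.0, -0.0]
ft_force: [0.0, -0.5, -2.3]
grip_width: 0.74
clock: 59.4
position: [0.5569, -0.2236, 0.0251]
ee_rot: [0.739, 0.673, 0.0, 0.0]
ft_force: [-1.9, 0.5, 4.1]
grip_width: 0.74
```

```bash
python3 -m handwheel '[[[0,0,0,0,0,0,0.068],[0,0,0,0,0,0,0.075],[0,0,0,0,0,0,0.083],[0,0,-0.01,0,0,0,0.083],[0,0,-0.05,0,0,0,0.083],[0,0,-0.1,0,0,0,0.083],[0.0,0,-0.16,0,0,0,0.083],[0.0,-0.03,-0.2,0,0,0,0.083]]]' 40
python3 -m handwheel '[[[0.02,-0.06,0,0,0,0,0.08],[0.02,-0.08,-0.05,0,0,0,0.08],[0.02,-0.08,-0.05,0,0,0,0.08],[0.02,-0.08,-0.05,0,0,0,0.08]]]'
python3 - <<'E'
from h import *
o=manip.get_obs();cw=cam("wrist",o);im=manip.camera("wrist");cv2.imwrite("pics/w47.png",im)
print(o['position'],yaw(o))
for n in("scene","side"): cv2.imwrite(f"pics/{n}47.png",manip.camera(n))
E
```

```text
clock: 60.4
position: [0.5281, -0.2205, 0.2284]
ee_rot: [0.739, 0.674, 0.001, 0.002]
ft_force: [-0.6, -0.3, 0.8]
grip_width: 0.969
clock: 60.9
position: [0.4493, -0.1934, 0.2755]
ee_rot: [0.739, 0.673, 0.0, 0.001]
ft_force: [-0.5, 0.1, -0.3]
grip_width: 0.937
[ 0.44928102 -0.19344311  0.27554643] -0.09302919540940412
```

View pics/w47.png

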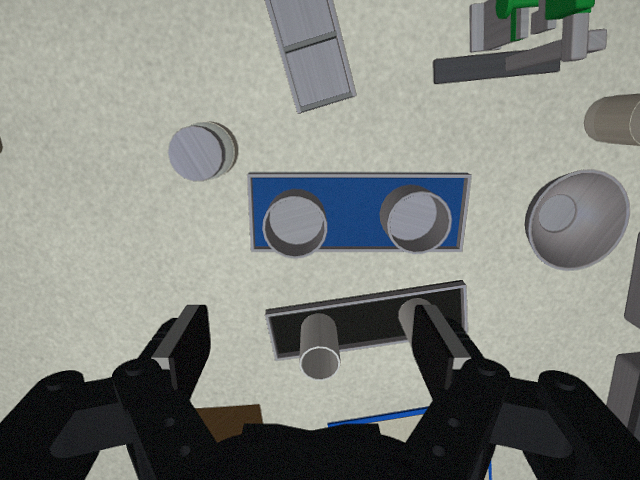

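View pics/scene47.png

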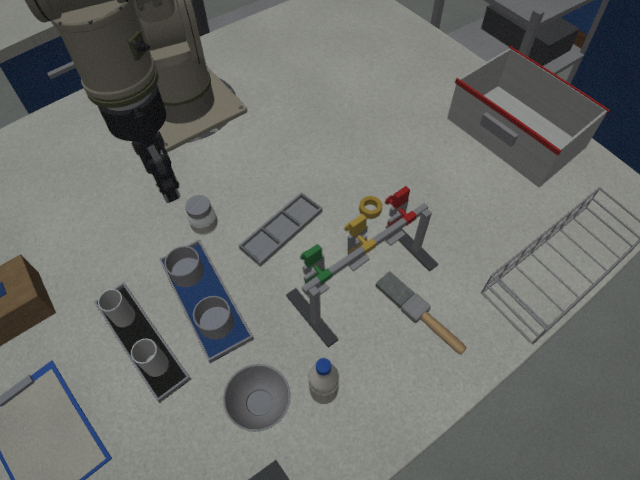

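View pics/side47.png

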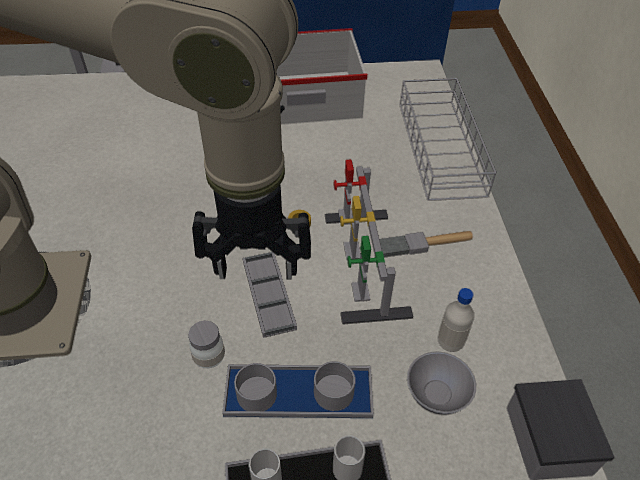

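Run:
```python
from h import *
for n in("scene","side"):
    im=cv2.imread(f"pics/{n}47.png");c=cam(n)
    for col,p,sgn in(('red',(.6188,.1418),1),('yellow',(.6199,.0460),1),('green',(.6228,-.0494),1)):
        m=np.zeros(im.shape[:2],np.uint8)
        # predicted tab box silhouette bbox for hang home
        q=np.array([proj(c,np.array([p[0]+sx*.006,p[1]+sy*.015,z])) for sx in(-1,1) for sy in(-1,1) for z in(.141,.175)])
        b=min(blobs(im,col,60),key=lambda b:np.hypot(*(b[5]-q.mean(0))))
        print(n,col,'pred x',q[:,0].min().round(1),q[:,0].max().round(1),'y',q[:,1].min().round(1),q[:,1].max().round(1),'| seen bbox',b[1],b[1]+b[3],b[2],b[2]+b[4],b[0])
a=cv2.imread("pics/scene47.png")[180:330,280:440];cv2.imwrite("pics/s48.png",cv2.resize(a,None,fx=4,fy=4,interpolation=cv2.INTER_CUBIC))
c=cam("wrist")
dk=np.array([.503,-.3545]);bl=np.array([.4995,-.2185])
for n,uv,z,m,t in(("cup1",(295,223),.049,bl,-.093),("cup2",(419,222),.049,bl,-.093),("beaker1",(320,362),.076,dk,.068)):
    p=onz(c,uv,z)[:2]-m;u=np.array([np.cos(t),np.sin(t)]);print(n,(p@u).round(4),(p@[-u[1],u[0]]).round(4))
```

```text
scene red pred x 390.9 410.8 y 184.5 208.9 | seen bbox 386 410 186 208 268
scene yellow pred x 348.7 368.3 y 211.7 236.8 | seen bbox 345 381 197 236 449
scene green pred x 302.9 322.9 y 242.0 267.7 | seen bbox 301 322 245 267 197
side red pred x 344.5 353.8 y 156.8 181.8 | seen bbox 334 367 160 190 289
side yellow pred x 351.3 361.4 y 192.7 219.0 | seen bbox 340 375 196 226 343
side green pred x 359.9 371.1 y 232.8 260.4 | seen bbox 348 385 236 267 370
cup1 -0.0688 -0.0002
cup2 0.0555 0.0009
beaker1 -0.06 0.0011
```

View pics/s48.png

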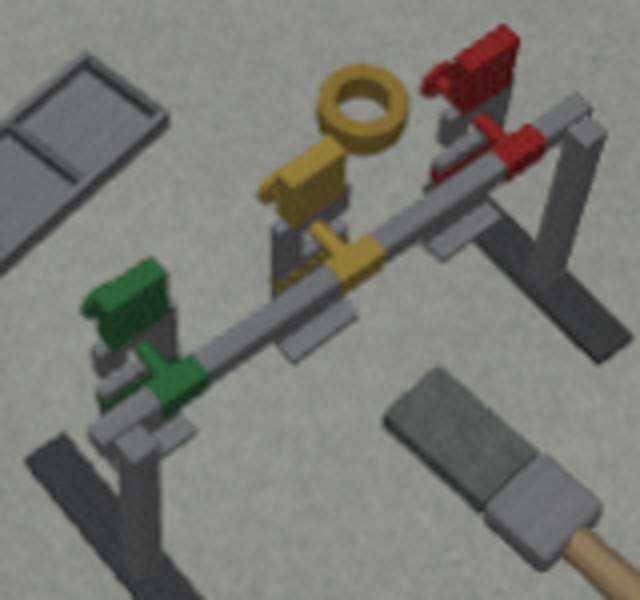

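```bash
python3 -m handwheel '[[[0,0,0,0,0,0,0.08],[0,0,0,0,0,0,0.08],[0,0,0,0,0,0,0.08],[0,0,0,0,0,0,0.08],[0,0,0,0,0,0,0.08],[0,0,0,0,0,0,0.08],[0,0,0,0,0,0,0.08],[0,0,0,0,0,0,0.08]]]' >/dev/null
python3 - <<'E'
from h import *
o=manip.get_obs();im=manip.camera("wrist")
old=cv2.imread("pics/w47.png");print(o['position'],cv2.absdiff(im,old).mean())
z=im[160:400,230:490];cv2.imwrite("pics/w49.png",cv2.resize(z,None,fx=2.4,fy=2.4,interpolation=cv2.INTER_CUBIC))
s=manip.camera("scene");d=cv2.absdiff(s,cv2.imread("pics/scene47.png")).max(2)>60;print(d.sum())
E
```

```text
[ 0.44907505 -0.19335918  0.27484088] 4.236521267361111
0
```

View pics/w49.png

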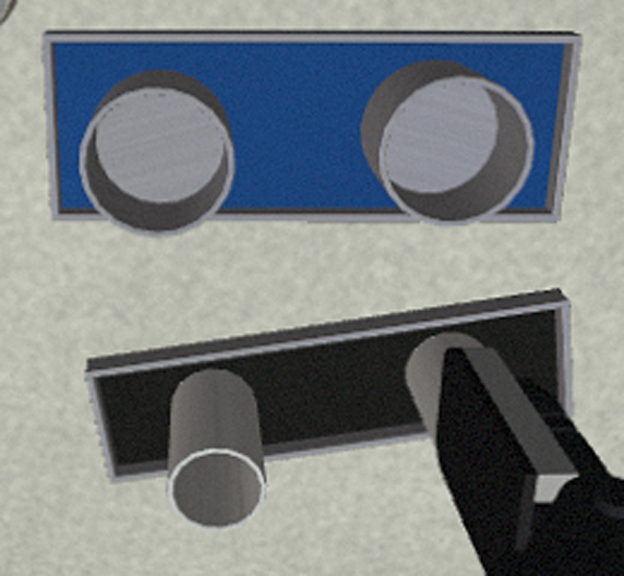

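```bash
python3 -c "
from workcell import manip
print(manip.hand_in())"
```

```text
the job is handed in; nothing more can be done
None
```

The job is done and handed in at about 62 s. All three blades were present and each hangs on the pin of its own colour. Both cups stand in the blue tray and both beakers in the dark one.

**Blades:** Each slid over its pin without resistance. The contact force then rose at the height where the pin should be home in the notch. In the last scene picture the tabs matched their predicted hanging position to within about 4 px. The exceptions are colour blobs that merged with a pin head, which I couldn't compare.

**Cups and beakers:**

| Piece | Along the tray (mm) | Across the tray (mm) |
|---|---|---|
| First cup placed | -69 | 0 |
| Second cup placed | +56 | +1 |
| First beaker placed | -60 | +1 |
| Second beaker placed | not measured | not measured |

A finger partly hid the second beaker in the last wrist picture. It was set down by contact at the expected height and looks upright in the scene and side views.

**What disagreed or went less cleanly:**
- The first cup read -55 to -59 mm along the tray earlier and -69 mm at the end. That may be measurement error, the announced knock or a light touch; it is still inside the ±88 mm limit and stands flat.
- That cup was briefly pressed onto the tray floor with about 60 N at the wrist, below the 120 N limit.
- The side camera read about 2–6 mm low in y compared with the wrist camera, so I placed things by the wrist camera.

After about a second's wait, a repeat scene picture showed no change. No bystander appeared to have moved in the pictures, though I didn't measure them.

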